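# Hang the brackets on the tree and square the plates in the corner tray

### The job

Put the parts of the stripped machine away. Turn the bracket tree by its knob until a free branch faces you over the pointer on its foot, hang one of the two standing brackets on that branch and let go, then turn the other free branch to the pointer and hang the second bracket there; stack all the aluminium plates flat in the corner tray, at any time, long side along the side fence and squared flush against both fences. Leave the other things on the bench where they are.

Things in the scene. Friction and masses are not known exactly. Their poses are not given: they have to be found in the camera images.
- plate1_mid (a point): centre of a bare aluminium heat-spreader plate, 100 (its x) x 56 (its y) x 10 mm (z), 0.15 kg, lying flat on the bench at the start; two to four identical plates are present
- plate2_mid (a point): centre of a bare aluminium heat-spreader plate, 100 (its x) x 56 (its y) x 10 mm (z), 0.15 kg, lying flat on the bench at the start; two to four identical plates are present
- plate3_mid (a point): centre of a bare aluminium heat-spreader plate, 100 (its x) x 56 (its y) x 10 mm (z), 0.15 kg, lying flat on the bench at the start; two to four identical plates are present
- plate4_mid (a point): centre of a bare aluminium heat-spreader plate, 100 (its x) x 56 (its y) x 10 mm (z), 0.15 kg, lying flat on the bench at the start; two to four identical plates are present
- bracket1_tab (a point): centre of the upright grip tab, 12 (x) x 26 (y) x 42 mm (z), on top of a steel saddle bracket, 0.14 kg, 118 mm tall, which stands on two feet like a small trestle. This point is 99 mm above the feet; from 19 mm below it the bracket widens into an inverted V roof. x is the direction in which a branch runs through beneath the roof
- bracket2_tab (a point): centre of the upright grip tab, 12 (x) x 26 (y) x 42 mm (z), on top of a steel saddle bracket, 0.14 kg, 118 mm tall, which stands on two feet like a small trestle. This point is 99 mm above the feet; from 19 mm below it the bracket widens into an inverted V roof. x is the direction in which a branch runs through beneath the roof
- bracket1_seat (a point): underside of the roof's ridge of the same bracket, 72 mm above its feet and 27 mm below the tab's centre: the place that rests on a branch; axes as the tab. The roof is 34 mm deep (x) and 70 mm wide (y), with a leg under each side, 60 mm clear between the legs along y; feet 44 mm deep, 94 mm over all
- bracket2_seat (a point): underside of the roof's ridge of the same bracket, 72 mm above its feet and 27 mm below the tab's centre: the place that rests on a branch; axes as the tab. The roof is 34 mm deep (x) and 70 mm wide (y), with a leg under each side, 60 mm clear between the legs along y; feet 44 mm deep, 94 mm over all
- tree (a joint): angle of the bracket tree about its upright axis, rad, growing counter-clockwise as seen from above; stops at -3.1 and 3.1; stays where it is left (friction about 0.06 N m). At 0 branch_a stands over the pointer, at 1.571 branch_b does. At the start it is between -2.3 and -0.6
- tree_knob (a point): centre of the black bar-shaped knob on top of the tree, on the axis, 224 mm above the bench; the bar is 52 mm long (its x), 14 mm thick (its y), 40 mm high (202 to 242 mm), and turns with the tree; the axes are the tree's
- branch_a (a point): hanging place on the first free branch: top of a level 10 mm steel rod, 155 mm above the bench, 102 mm from the tree's axis. Four such branches stand at right angles, each ending 130 mm from the axis in an upturned tip whose top is 173 mm above the bench. This one runs along minus x of the tree. Those along plus x and minus y already carry a bracket, fixed on
- branch_b (a point): the same on the second free branch, which runs outward along plus y of the tree; hub radius 20 mm
- tree_pointer (a point): fixed point 155 mm above the bench, 102 mm out from the tree's axis, straight above the pointer bar on the tree's foot that aims at the robot: the hanging place of a branch that faces the robot lies here. Its x axis runs from here to the tree's axis
- tray_home (a point): on the corner tray's floor (6 mm above the bench): where the centre of a squared plate's underside belongs. End fence 50 mm from here along +x, side fence 28 mm along +y (plates lie with the long side along x), both 8 mm thick, 56 mm high; open to -x and -y. The side fence is two stubs, 30 to 50 mm either side along x, with a 60 mm gap between them for a finger
- multimeter: bystander: orange multimeter, 170 x 82 x 34 mm, lying flat; origin at the centre of its underside
- flux_jar: bystander: small jar, 34 mm across, 42 mm high; origin under its centre
- parts_dish: bystander: shallow steel dish, 90 mm across, 30 mm high; origin under its centre
- solder_reel: bystander: steel reel, 64 mm across, 35 mm high; origin under its centre
- pen_cup: bystander: black cup, 72 mm across, 90 mm high; origin under its centre

How it is judged:
By the outcome, as a careful person would: the job done as asked, in the order asked, and still so for the second after the job is handed in, with the robot touching nothing.
Of plate1, plate2, plate3, plate4 only 2 to 4 are there at a start; the rules pass over those that are not, and their reading is None.
At some moment in a run one of plate1, plate2, plate3, plate4 may be knocked a few centimetres aside while the robot is not near it.
It also fails if it takes over 210 s, if anything falls off the work surface, if the arm or the gripper's body presses on something with over 40 N, if the wrist force passes 120 N, or if a joint passes its speed limit or range.

### The arm

A 6-joint arm with a two-finger parallel gripper is mounted at the origin on the work surface. World frame = base frame: x ahead of the robot, y to its left, z up, the work surface at z = 0. Lengths are in mm, angles in rad, forces in N, time in s.
With the tool pointing down it reaches from about 300 to 775 mm from the base axis. Payload 14.6 kg.
Tool frame: the origin (TCP) lies at the very end of the fingers, on their centre line; the grasp point (between the pads) lies 19 mm behind it; z points along the fingers, y is the line along which they close (so a half turn about z gives the same grasp; the last joint's range is limited). The gripper opens to 94 mm and grips with 3 to 60 N. Pads are 16 mm wide; open, the fingers measure 119 mm over their backs; the gripper's body (75 mm by 177 mm) begins 78 mm behind the grasp point.
Start: joints at [-1.315, 0.3, 1.521, -0, 1.321, -0.067], TCP at [174.466, -521.585, 205.446] pointing down, gripper open.
Joint ranges: [-3.03, 3.03], [-0.79, 2.21], [0.23, 2.52], [-1.04, 4.18], [0, 3.07], [-2.55, 2.55]. Speed limits (rad/s): [2.22, 2.22, 2.57, 3.14, 3.14, 3.14].

### API

Orientations are given as [roll, pitch, yaw] about the fixed x, y, z axes, in that order (R = Rz(yaw) Ry(pitch) Rx(roll)).
In Python, from cell import manip, camera, get_calibration gives the robot as it stands. The module is installed in compiled form; this text tells all that it offers.
- The arm moves only by the tool jog_arm, never from a script. Its argument "plan" is one flat list of numbers, 6 for each row, row after row: the shift along the world's x, y, z in m, then the turn, a rotation vector about the world's x, y, z in degrees. A call has 1 to 20 rows; each row is the pose to reach, as a shift and turn from the pose commanded when the call began; what a row does not reach only later rows make up. A row lasts 1/10 s, in which the tool goes at most 50 mm and 8.59 degrees, less where a joint would pass 70% of its speed; a pose out of reach is approached as far as the arm can. A call with a gripper value outside its range is refused whole. "claw" is the finger opening in m, from 0 to 0.094, set as the call begins (left out, the last holds). The fingers move at their own pace and stop on an object; "force" is the grip in N (left out, the last holds). Time passes only in rows, so rows that repeat a pose let the fingers close. It gives the time, the measured TCP pose, the force, the opening and the grip force at its end, in the units of the state.
- manip.read_state(): the state, without advancing time (a new reading comes with each control period).
- camera(name): name is "scene" or "top" or "wrist"; returns (picture, depth): 420x560x3 uint8, red, green, blue; 420x560 float32, mm along the optical axis (not along the pixel's ray), 0 where there is no reading.
- get_calibration(name): a dict with "fx", "fy", "cx", "cy" (pixels), "origin" and "attitude" of the camera in the world. Camera axes: x right, y down, z forward; pixel columns grow to the right and rows downward; lengths in mm; the calibration is good to about 2 mm. A picture is of the moment at which its call begins: read the wrist's pose just before it. get_calibration takes no time and is no camera call; for the wrist camera it gives the pose at the moment of the call.
- manip.sign_off(): hands the job in; it is judged then, once.
The state is a dict: "clock": time; "joints": joint angles; "qd": joint speeds; "effort": joint torques, N m; "eef_pos": TCP position; "eef_rot": TCP orientation; "wrist_force": force on the tool from outside, world axes, zero at the start; "moment": the same for the moment, N m; "finger_gap": finger opening in mm; "finger_force": force on a finger pad.
Only numpy, scipy, OpenCV 4.12 (cv2) and the standard library are available. Lean on these libraries where they do the work, as an engineer would, in place of code of your own. Each camera call takes 0.05 s, during which the arm holds its last target. There are 200 camera calls.

## Working session

There is one attempt and no reset: what is moved stays moved. The work goes in short steps, Python scripts to look and compute and a tool call to move; the robot and the scene stay as the last step left them, time stands still between calls to the robot, and variables do not carry over. Pictures are saved under pics/ and viewed, at most 14 in all, crops included, and the job is handed in when it is done.

Besides the shell and the picture viewer there is one more tool, called after ">>>" as name(argument=value, ...) on one line, values as JSON. jog_arm: Moves the arm, as the interface text tells. Its arguments: {"type":"object","properties":{"plan":{"type":"array"},"claw":{"type":"number"},"force":{"type":"number"}},"required":["plan"]}

```bash
mkdir -p pics; cat > h.py <<'E'
import numpy as np, cv2
from cell import manip, camera, get_calibration
from scipy.spatial.transform import Rotation as R
def rot(a):
    a=np.array(a,float)
    return a if a.shape==(3,3) else (R.from_euler('xyz',a).as_matrix() if a.size==3 else R.from_quat(a).as_matrix())
def shot(n):
    c=get_calibration(n); p,d=camera(n); return p,d,c
def cloud(d,c):
    v,u=np.mgrid[:d.shape[0],:d.shape[1]]
    P=np.stack([(u-c['cx'])/c['fx']*d,(v-c['cy'])/c['fy']*d,d],-1)
    return P@rot(c['attitude']).T+np.array(c['origin'])
def ray(u,v,c,z):
    r=rot(c['attitude'])@np.array([(u-c['cx'])/c['fx'],(v-c['cy'])/c['fy'],1]); o=np.array(c['origin'])
    return o+r*(z-o[2])/r[2]
E
python3 - <<'E'
from h import *
for n in('scene','top'):
    p,d,c=shot(n); print(n,c); cv2.imwrite(f'pics/{n}0.png',p[...,::-1]); np.savez(f'{n}0.npz',p=p,d=d); print((d==0).mean())
print(manip.read_state())
E
```

```text
scene {'fx': 507.5697770135678, 'fy': 507.5697770135678, 'cx': 291.1352867789184, 'cy': 211.2508829599446, 'origin': array([1418.4748228 ,   34.96129151, 1094.65373091]), 'attitude': array([-2.36277028, -0.01698918,  1.623829  ])}
0.004060374149659864
top {'fx': 495.589386795639, 'fy': 495.589386795639, 'cx': 277.3457474124718, 'cy': 210.09671201612494, 'origin': array([ 279.2037263 ,    6.32762606, 1410.14954111]), 'attitude': array([-2.9714356 ,  0.01958527, -1.55257703])}
0.003949829931972789
{'clock': 0.1, 'joints': array([-1.31458163e+00,  3.00420273e-01,  1.52151731e+00,  1.31260268e-06,
        1.32070810e+00, -6.65892264e-02]), 'qd': array([ 0.0003565 , -0.00180419, -0.00130245, -0.00105301,  0.00059459,
       -0.00082861]), 'effort': array([ 1.63086112e-03, -5.32647514e+01, -3.53283727e+01,  7.09871692e-02,
        2.35209282e-02, -6.51828577e-05]), 'eef_pos': array([ 174.41759238, -521.36081651,  204.94119077]), 'eef_rot': array([-3.14054205e+00, -7.13368460e-05,  3.22803560e-01]), 'wrist_force': array([ 0.17429643,  0.8965392 , -0.45986515]), 'moment': array([ 0.07075784, -0.02074969,  0.00430585]), 'finger_force': 0.0, 'finger_gap': 93.95063153608271}
```

View pics/scene0.png

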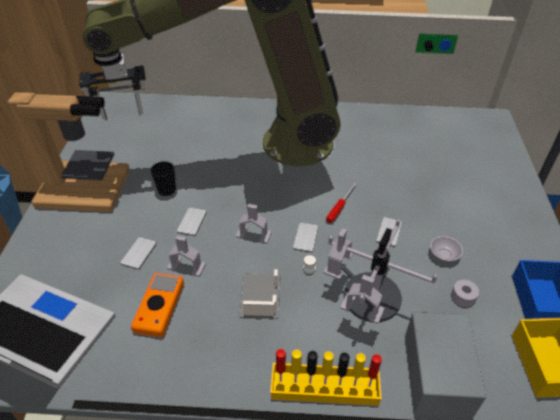

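View pics/top0.png

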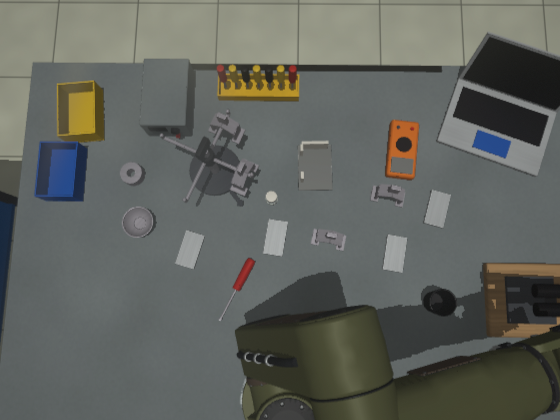

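The scene has four plates (top view, at (190,250), (275,237), (395,253) and (437,208)). The brackets are at (388,193) and (328,238), the tray at (315,168), the tree at (213,160) and the knob near (207,157).

```bash
cat > m.py <<'E'
from h import *
def comps(mask,amin):
    n,l,s,ce=cv2.connectedComponentsWithStats(mask.astype(np.uint8))
    return [(l==i) for i in range(1,n) if s[i,4]>=amin]
def rect(Q):
    r=cv2.minAreaRect(Q[:,:2].astype(np.float32)); (w,h),a=r[1],r[2]
    if w<h: w,h,a=h,w,a+90
    a=(a+90)%180-90
    return np.round([*r[0],w,h,a],1)
E
python3 - <<'E'
from m import *
for n in('top','scene'):
    z=np.load(n+'0.npz'); p,d=z['p'],z['d']; c=get_calibration(n); X=cloud(d,c)
    roi=(X[...,0]>280)&(X[...,0]<800)&(abs(X[...,1])<450)
    bench=roi&(abs(X[...,2])<6); Q=X[bench]; A=np.c_[Q[:,:2],np.ones(len(Q))]; k=np.linalg.lstsq(A,Q[:,2],rcond=None)[0]; print(n,'bench plane',k,np.std(Q[:,2]-A@k))
    Z=X[...,2]-(X[...,:2]@k[:2]+k[2])
    for lo,hi,am in((4.5,60,60),(70,200,20),(186,300,15)):
        print('band',lo,hi)
        for m in comps(roi&(Z>lo)&(Z<hi),am):
            v,u=np.nonzero(m); print(int(u.mean()),int(v.mean()),m.sum(),rect(X[m]),'z',np.percentile(Z[m],[5,50,95]).round(1),p[m].mean(0).round())
E
```

```text
top bench plane [-7.08150736e-04  7.35625489e-04  1.08236771e+00] 2.6436796153690523
band 4.5 60
173 130 309 [743.9 354.1 151.9  57.  -66.8] z [ 5.9 32.6 58.2] [66. 67. 66.]
442 133 171 [ 759.7 -436.3   77.8   27.    -2.1] z [ 7.3 14.7 20.7] [126. 128. 128.]
401 149 1727 [ 704.7 -322.   183.5   91.1   -5.2] z [21.4 34.2 40.8] [139.  88.  54.]
314 165 1197 [651.5 -68.3 155.9 102.6   5.1] z [ 4.8  8.  55.4] [110. 111. 107.]
225 155 337 [680.2 189.1  88.4  45.8  63.7] z [ 8.9 14.  18.3] [67. 69. 70.]
194 167 191 [636.8 287.7  76.2  37.  -21.4] z [ 9.6 14.4 19.1] [74. 76. 78.]
138 174 169 [618.8 438.3  63.8  22.2  -1.7] z [ 6.4 33.3 39.9] [104. 103. 106.]
216 181 940 [597.3 197.  146.5  95.8  72.6] z [ 7.1 13.9 21. ] [69. 72. 73.]
375 192 106 [ 579.8 -240.1   55.1   20.5   -2.4] z [ 5.2 14.1 58.1] [103. 101. 104.]
400 199 64 [ 553.2 -312.1   45.6   22.7  -22.8] z [ 4.7 14.1 58.1] [110. 108. 111.]
271 198 139 [549.3  57.2  35.8  32.3 -23.9] z [ 6.3 40.3 46.2] [161. 160. 152.]
436 209 665 [ 529.5 -415.2  111.4   58.8  -14. ] z [ 5.6  9.8 14.8] [144. 147. 146.]
141 221 462 [4.759e+02 4.199e
[... 3276 characters left out ...]
57.]
band 70 200
162 176 123 [ 296.  -396.7   67.3   30.   -89.8] z [71.7 82.6 91.7] [16. 15. 16.]
252 213 183 [ 444.  -106.4   35.3   32.9   -7.1] z [ 71.1  92.4 118.7] [106. 101. 105.]
365 272 2460 [654.3 218.2 219.9 214.3 -67.5] z [ 88.4 150.6 181.5] [109. 104. 109.]
182 245 214 [ 577.2 -276.7   38.7   32.9  -81.8] z [ 70.9  92.3 118. ] [111. 106. 110.]
440 324 1273 [763.7 360.9 130.8  72.5  90. ] z [ 94.5  99.7 103. ] [123. 127. 128.]
band 186 300
342 234 69 [600.3 128.7  27.5  12.7 -20.6] z [189.6 201.4 204.7] [127. 121. 126.]
384 241 221 [641.5 223.8  54.8  17.3 -23.7] z [203.4 237.1 244.3] [46. 44. 45.]
367 280 108 [734.  182.7  25.6  14.7  67.1] z [187.6 200.7 204.4] [120. 114. 119.]
```

```bash
python3 - <<'E'
from h import *
s=manip.read_state(); c=get_calibration('wrist'); T=rot(s['eef_rot'])
print(c); print('cam in tool',T.T@(np.array(c['origin'])-s['eef_pos'])); print(T.T@rot(c['attitude']))
E
```

```text
{'fx': 293.59827822144194, 'fy': 293.59827822144194, 'cx': 278.58965812175137, 'cy': 210.32360238494852, 'origin': array([ 242.13221895, -499.01984029,  384.82136662]), 'attitude': array([ 2.88931969e+00,  1.05794379e-03, -1.24813113e+00])}
cam in tool [ 7.13171343e+01  1.04840160e-01 -1.79875298e+02]
[[-1.38439741e-04 -9.68329798e-01 -2.49674556e-01]
 [ 9.99999990e-01 -1.32225665e-04 -4.16609870e-05]
 [ 7.32819085e-06 -2.49674560e-01  9.68329807e-01]]
```

>>> jog_arm(plan=[0,0,0.05,0,0,0,0,0,0.1,0,0,0,0,0.03,0.15,0,0,-5,0.02,0.07,0.18,0,0,-8,0.04,0.115,0.19,0,0,-12,0.06,0.16,0.2,0,0,-15,0.085,0.2,0.21,0,0,-18,0.11,0.24,0.215,0,0,-20,0.14,0.28,0.215,0,0,-24,0.17,0.32,0.215,0,0,-27,0.2,0.36,0.215,0,0,-30,0.23,0.4,0.215,0,0,-33,0.26,0.44,0.215,0,0,-36,0.29,0.48,0.215,0,0,-39,0.32,0.52,0.215,0,0,-42,0.35,0.56,0.215,0,0,-42,0.38,0.6,0.215,0,0,-42,0.41,0.64,0.215,0,0,-42,0.426,0.68,0.215,0,0,-42,0.426,0.7,0.215,0,0,-42])

```text
clock: 2.1
eef_pos: [601.7, 181.8, 417.6]
eef_rot: [3.139, 0.003, -0.408]
wrist_force: [-0.9, 0.1, -0.9]
finger_gap: 94.4
finger_force: 0.0
```

```bash
python3 - <<'E'
from m import *
print(manip.read_state()['joints'].round(3))
p,d,c=shot('wrist'); np.savez('w1.npz',p=p,d=d); cv2.imwrite('pics/w1.png',p[...,::-1])
X=cloud(d,c); Z=X[...,2]
for lo,hi in((225,255),(190,210)):
    for m in comps((Z>lo)&(Z<hi),40): print(lo,m.sum(),rect(X[m]),np.percentile(Z[m],[5,50,95]).round(1),np.argwhere(m).mean(0).round())
E
```

```text
[0.235 0.458 0.828 0.    1.86  2.214]
225 548 [636.6 221.   51.   14.1 -23.3] [231.3 242.4 243.7] [180. 238.]
190 240 [729.9 180.9  25.7  12.2  67.1] [191.6 202.8 204.6] [ 97. 238.]
190 192 [596.7 127.6  24.8  11.6 -23.2] [192.8 202.7 204.2] [176. 316.]
```

View pics/w1.png

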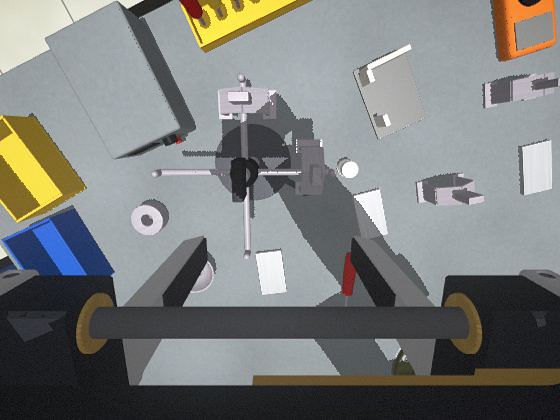

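The knob is at pixel (238,180), which gives world (636.6, 221), yaw -23.3°. The occupied branches point up and right; the free ones point down (a) and left (b). I'll zoom in on the foot for the pointer.

```bash
python3 - <<'E'
from h import *
p=np.load('w1.npz')['p'][100:260,160:360]; q=np.load('scene0.npz')['p'][220:330,310:450]
g=lambda a:np.clip(255*(a/255.)**.5,0,255).astype(np.uint8)
a=cv2.resize(g(p),(500,400),interpolation=3); b=cv2.resize(g(q),(300,236),interpolation=3)
o=np.zeros((400,800,3),np.uint8); o[:,:500]=a; o[:236,500:]=b
cv2.imwrite('pics/foot.png',o[...,::-1])
E
```

```text
(no output)
```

View pics/foot.png

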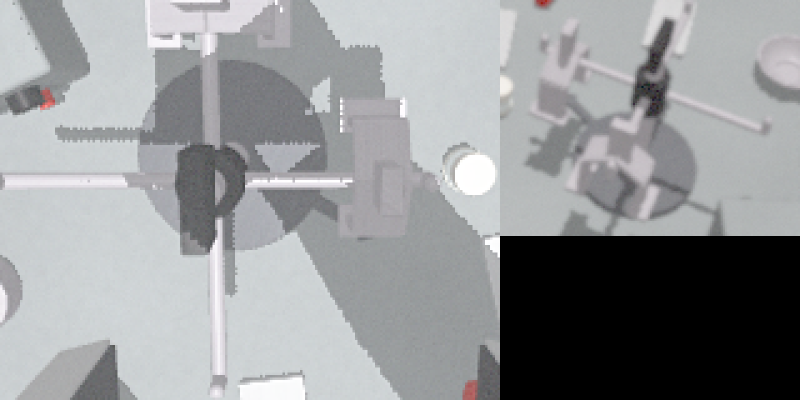

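>>> jog_arm(plan=[0.02,0.022,0,0,0,0,0.036,0.042,-0.01,0,0,0,0.036,0.042,-0.06,0,0,0,0.036,0.042,-0.11,0,0,0,0.036,0.042,-0.15,0,0,0,0.036,0.042,-0.18,0,0,0,0.036,0.042,-0.2,0,0,0,0.036,0.042,-0.21,0,0,0,0.036,0.042,-0.21,0,0,0,0.036,0.042,-0.21,0,0,0])

```text
clock: 3.15
eef_pos: [636.8, 220.3, 211.7]
eef_rot: [-3.141, -0.001, -0.41]
wrist_force: [0.3, 0.8, 1.1]
finger_gap: 93.9
finger_force: 0.0
```

>>> jog_arm(plan=[0,0,0,0,0,0,0,0,0,0,0,0,0,0,0,0,0,0,0,0,0,0,0,0,0,0,0,0,0,0], claw=0.0, force=20)

```text
clock: 3.65
eef_pos: [636.5, 220.4, 210.6]
eef_rot: [-3.142, -0.0, -0.41]
wrist_force: [-0.5, -0.1, -0.6]
finger_gap: 57.5
finger_force: 0.0
```

>>> jog_arm(plan=[0,0,0,0,0,0,0,0,0,0,0,0,0,0,0,0,0,0,0,0,0,0,0,0,0,0,0,0,0,0,0,0,0,0,0,0,0,0,0,0,0,0,0,0,0,0,0,0,0,0,0,0,0,6,0,0,0,0,0,12,0,0,0,0,0,18,0,0,0,0,0,24,0,0,0,0,0,30,0,0,0,0,0,36,0,0,0,0,0,40,0,0,0,0,0,42.5,0,0,0,0,0,42.5,0,0,0,0,0,42.5])

```text
clock: 5.45
eef_pos: [636.9, 221.4, 210.5]
eef_rot: [-3.141, -0.002, 0.332]
wrist_force: [6.6, 6.8, -1.7]
finger_gap: 14.0
finger_force: 20.0
```

>>> jog_arm(plan=[0,0,0,0,0,0,0,0,0,0,0,0,0,0,0,0,0,0,0,0,0.03,0,0,0,0,0,0.07,0,0,0,0,0,0.12,0,0,0,0,0,0.15,0,0,0,-0.02,-0.02,0.2,0,0,0,-0.06,-0.04,0.22,0,0,0,-0.1,-0.06,0.22,0,0,0,-0.12,-0.06,0.22,0,0,0,-0.12,-0.06,0.22,0,0,0], claw=0.04)

```text
clock: 6.65
eef_pos: [514.5, 159.9, 432.5]
eef_rot: [3.141, -0.003, 0.331]
wrist_force: [0.3, 0.3, 0.2]
finger_gap: 39.9
finger_force: 0.0
```

```bash
python3 - <<'E'
from m import *
print(manip.read_state()['joints'].round(3))
p,d,c=shot('wrist'); np.savez('w2.npz',p=p,d=d); cv2.imwrite('pics/w2.png',p[...,::-1])
X=cloud(d,c); Z=X[...,2]
for lo,hi in((225,255),(190,210),(145,162)):
    for m in comps((Z>lo)&(Z<hi),40): print(lo,m.sum(),rect(X[m]),np.percentile(Z[m],[5,50,95]).round(1),np.argwhere(m).mean(0).round())
E
```

```text
[0.233 0.22  1.108 0.    1.81  1.473]
225 611 [636.1 221.1  52.2  14.   19.2] [235.2 242.4 243.9] [ 79. 263.]
190 101 [726.6 253.1  24.9   1.5 -70.8] [190.9 196.9 202.9] [  2. 263.]
190 245 [669.3 125.   25.6  12.2  20.5] [193.1 203.  204.5] [ 85. 342.]
145 1064 [711.  247.7  77.3  65.1  19.2] [145.8 152.9 160. ] [ 20. 265.]
145 1075 [662.6 150.7 110.8  65.  -75.5] [146.1 153.7 160. ] [ 92. 324.]
145 516 [610.8 292.5 110.3   9.  -70.8] [152.4 154.9 156.9] [ 91. 215.]
145 468 [565.5 196.5 106.5   9.9  19.2] [151.7 154.9 156.7] [142. 267.]
```

View pics/w2.png

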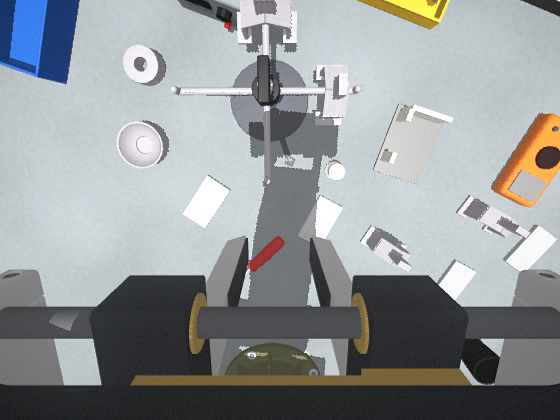

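Branch a now points down in the image from the knob at (263,79). A thin strip runs from about (283,135) to (290,158); I need to check whether it's the pointer bar.

```bash
python3 - <<'E'
from h import *
c=get_calibration('wrist')
z=np.load('w2.npz'); p=z['p'][80:190,210:350]; X=cloud(z['d'],c)
g=np.clip(255*(p/255.)**.5,0,255).astype(np.uint8)
cv2.imwrite('pics/foot2.png',cv2.resize(g,(763,600),interpolation=3)[...,::-1])
for v in range(125,170,5):
    print(v,[ (u,round(float(X[v,u,2]))) for u in range(270,312,3)])
for uv in((283,135),(290,158)): 
    q=ray(*uv,c,12);print(uv,q,np.degrees(np.arctan2(*(q[:2]-[636.4,221.1])[::-1])))
E
```

```text
125 [(270, 12), (273, 14), (276, 16), (279, 13), (282, 12), (285, 14), (288, 14), (291, 13), (294, 13), (297, 12), (300, -1), (303, -1), (306, 1), (309, 0)]
130 [(270, 14), (273, 17), (276, 15), (279, 13), (282, 13), (285, 14), (288, 15), (291, 13), (294, 12), (297, 1), (300, -2), (303, -1), (306, -1), (309, 0)]
135 [(270, 15), (273, 14), (276, 13), (279, 13), (282, 14), (285, 14), (288, 12), (291, 0), (294, -2), (297, 0), (300, 0), (303, 0), (306, -2), (309, -3)]
140 [(270, 13), (273, 13), (276, 12), (279, 6), (282, 6), (285, 6), (288, 1), (291, -1), (294, -1), (297, 1), (300, 2), (303, -1), (306, -1), (309, -2)]
145 [(270, 150), (273, -2), (276, -2), (279, 2), (282, 5), (285, 6), (288, -1), (291, -1), (294, -2), (297, -1), (300, 0), (303, 0), (306, 0), (309, 0)]
150 [(270, 150), (273, 0), (276, 0), (279, 1), (282, -1), (285, 5), (288, 6), (291, -1), (294, -1), (297, -1), (300, 1), (303, 0), (306, -2), (309, -1)]
155 [(270, 152), (273, 1), (276, 0), (279, 0), (282, -1), (285, 6), (288, 6), (291, 0), (294, 2), (297, -2), (300, 1), (303, -2), (306, 1), (309, 1)]
160 [(270, 152), (273, 0), (276, -2), (279, -1), (282, 1), (285, -1), (288, 7), (291, 612), (294, 6), (297, 0), (300, 0), (303, 0), (306, -1), (309, -1)]
165 [(270, 151), (273, -1), (276, -1), (279, 0), (282, -2), (285, 0), (288, 7), (291, 7), (294, -1), (297, -1), (300, 1), (303, 0), (306, 0), (309, -1)]
(283, 135) [586.22119151 175.04826319  12.        ] -137.45575841571832
(290, 158) [548.38886184 146.92957821  12.        ] -139.87785301095383
```

View pics/foot2.png

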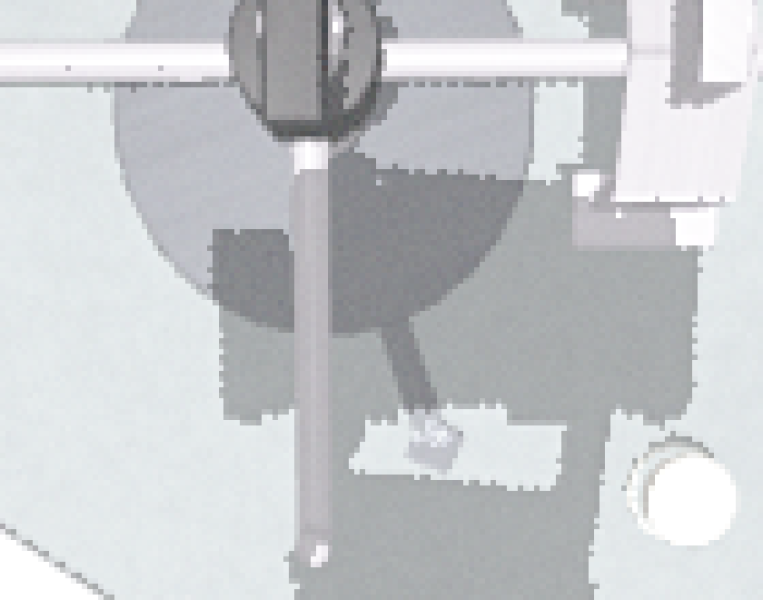

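The pointer bar is real: it stands about 6 mm high and runs near -140°, so it's not aimed exactly at the base. I'll measure its direction accurately.

```bash
python3 - <<'E'
from h import *
c=get_calibration('wrist'); z=np.load('w2.npz'); X=cloud(z['d'],c)[136:170,274:300]; p=z['p'][136:170,274:300]
ax=np.array([636.3,221.1]); q=X.reshape(-1,3); r=np.hypot(*(q[:,:2]-ax).T)
k=(q[:,2]>3.5)&(q[:,2]<9)&(r<140); Q=q[k,:2]
Q=Q[abs(np.degrees(np.arctan2(*(Q-ax)[:,::-1].T))+139)<8]
l=cv2.fitLine(Q.astype(np.float32),cv2.DIST_HUBER,0,.01,.01).ravel(); print(len(Q),l,np.degrees(np.arctan2(l[1],l[0])))
m=np.median(np.degrees(np.arctan2(*(Q-ax)[:,::-1].T)));print('from axis',m, r[k].max())
# disc centre
z2=np.load('w2.npz'); XX=cloud(z2['d'],c); s=XX[(abs(XX[...,2]-14)<4)&(np.hypot(XX[...,0]-636,XX[...,1]-221)<90)]
print(cv2.minEnclosingCircle(s[:,:2].astype(np.float32)))
E
```

```text
183 [  0.779668     0.62619317 555.9722     157.31044   ] 38.76981
from axis -141.61626734452528 131.364920462289
((637.05517578125, 221.03298950195312), 74.93521118164062)
```

>>> jog_arm(plan=[0.04,0.02,0,0,0,0,0.08,0.04,0,0,0,0,0.12,0.06,-0.02,0,0,0,0.12,0.06,-0.07,0,0,0,0.12,0.06,-0.12,0,0,0,0.12,0.06,-0.16,0,0,0,0.12,0.06,-0.19,0,0,0,0.12,0.06,-0.21,0,0,0,0.12,0.06,-0.22,0,0,0,0.12,0.06,-0.22,0,0,0])

```text
clock: 7.7
eef_pos: [636.6, 220.4, 208.6]
eef_rot: [-3.141, 0.003, 0.332]
wrist_force: [0.5, 0.5, 0.0]
finger_gap: 40.2
finger_force: 0.0
```

>>> jog_arm(plan=[0,0,0,0,0,0,0,0,0,0,0,0,0,0,0,0,0,0,0,0,0,0,0,0,0,0,0,0,0,0,0,0,0,0,0,5,0,0,0,0,0,10,0,0,0,0,0,15,0,0,0,0,0,18,0,0,0,0,0,19.3,0,0,0,0,0,19.3,0,0,0,0,0,19.3], claw=0.0)

```text
clock: 8.9
eef_pos: [636.6, 221.0, 211.3]
eef_rot: [-3.142, -0.002, 0.667]
wrist_force: [-1.1, 5.5, 5.5]
finger_gap: 13.7
finger_force: 20.0
```

>>> jog_arm(plan=[0,0,0,0,0,0,0,0,0,0,0,0,0,0,0,0,0,0,0,0,0.03,0,0,0,0,0,0.07,0,0,0,0,0,0.12,0,0,0,0,0,0.15,0,0,0,-0.02,-0.03,0.2,0,0,0,-0.05,-0.07,0.22,0,0,0,-0.08,-0.11,0.22,0,0,0,-0.11,-0.15,0.22,0,0,0,-0.14,-0.19,0.22,0,0,0,-0.15,-0.22,0.22,0,0,0,-0.15,-0.22,0.22,0,0,0], claw=0.04)

```text
clock: 10.3
eef_pos: [484.7, -3.0, 431.6]
eef_rot: [3.14, -0.001, 0.664]
wrist_force: [0.1, 0.7, 0.2]
finger_gap: 39.8
finger_force: 0.0
```

```bash
python3 - <<'E'
from m import *
print(manip.read_state()['joints'].round(3),manip.read_state()['eef_pos'])
p,d,c=shot('wrist'); np.savez('w3.npz',p=p,d=d,); import pickle; pickle.dump(c,open('w3.pkl','wb')); cv2.imwrite('pics/w3.png',p[...,::-1])
X=cloud(d,c); Z=X[...,2]
for lo,hi in((225,255),(190,210),(145,162),(110,125),(4,13)):
    for m in comps((Z>lo)&(Z<hi),40): print(lo,m.sum(),rect(X[m]),np.percentile(Z[m],[5,50,95]).round(1),np.argwhere(m).mean(0).round())
E
```

```text
[-8.100e-02  8.800e-02  1.261e+00 -1.000e-03  1.790e+00  8.260e-01] [484.72092553  -2.96274971 431.57427   ]
225 800 [70.7 74.3 91.8 13.4 80.7] [226.  235.5 249.1] [372.  75.]
190 318 [69.4 85.3 69.2 13.1 80.4] [191.6 202.2 209.1] [351.  81.]
145 709 [584.  173.2 127.6  37.3  42.6] [150.1 154.8 157.6] [ 43. 220.]
145 520 [681.7 127.   34.   25.  -52.8] [145.9 151.6 157.6] [ 10. 292.]
110 84 [671.2 118.5  33.4   1.5 -51.5] [110.4 118.2 124.1] [ 31. 291.]
110 77 [ 438.7 -105.4   18.7   11.9   80.1] [113.1 118.5 119.8] [233. 307.]
110 117 [ 566.2 -278.5   26.7   12.1   76.9] [112.8 118.2 120.1] [237. 428.]
4 71 [853.5   1.4  43.3   3.4  89.7] [ 4.8  8.2 12.4] [  8. 403.]
4 240 [ 958.8 -175.2  121.7   18.1   89.9] [4.1 4.6 5.9] [ 27. 512.]
4 782 [476.1 433.3  55.3  55.  -52. ] [ 4.8  9.3 12.6] [26. 86.]
4 165 [ 959.4 -281.6   84.7   19.8   88. ] [4.  4.8 6. ] [ 62. 547.]
4 302 [590.3 164.3 122.6  47.    6.5] [ 4.9  7.1 12.3] [ 85. 240.]
4 3089 [649.3 -69.7 136.2  98.3   1.8] [5.  6.7 8.5] [127. 355.]
4 1590 [403.6 283.8 100.3  56.8 -16.1] [ 8.5 10.7 12.4] [113. 137.]
4 84 [ 717.3 -282.1  137.5    2.9   -6.3] [ 5.4 10.4 12.8] [164. 458.]
4 1314 [441.5  41.2  99.7  55.5  -8.1] [ 8.8 10.6 12.3] [174. 249.]
4 320 [ 723.  -491.4  216.5   96.4   38.3] [ 4.5  8.4 12.5] [216. 527.]
4 139 [445.  -73.3  44.   21.2 -11.8] [5.1 6.7 8.8] [204. 292.]
4 158 [ 573.7 -243.6   44.2   22.7  -11.3] [ 5.   6.9 10.6] [207. 392.]
4 45 [ 542.1 -309.8   23.1   12.9   68.5] [ 4.7  6.6 10.2] [236. 405.]
4 916 [ 531.1 -418.3  100.3   58.   -15.8] [ 7.3 10.6 12.1] [266. 440.]
4 390 [ 420.2 -297.    62.9   55.6   -9.4] [ 7.3 10.4 12. ] [269. 364.]
```

View pics/w3.png

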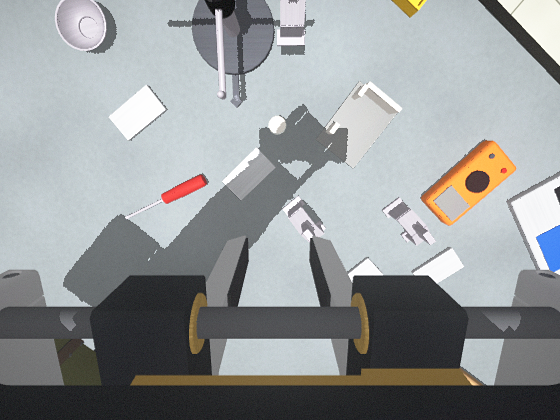

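Branch a (from the hub at (217,5) to its tip at (222,95)) now lies almost over the pointer bar, whose tip is at (237,100). Brackets are at (305,215) and (408,220).

```bash
python3 - <<'E'
from m import *
import pickle; c=pickle.load(open('w3.pkl','rb')); z=np.load('w3.npz'); X=cloud(z['d'],c); q=X.reshape(-1,3)
ax=np.array([636.6,221.1]); rel=q[:,:2]-ax; r=np.hypot(*rel.T); a=np.degrees(np.arctan2(rel[:,1],rel[:,0]))
def line(k,t):
    Q=q[k,:2]; l=cv2.fitLine(Q.astype(np.float32),cv2.DIST_HUBER,0,.01,.01).ravel(); print(t,k.sum(),np.degrees(np.arctan2(l[1],l[0])),'az centroid',np.degrees(np.arctan2(*(Q.mean(0)-ax)[::-1])),'r',r[k].min(),r[k].max(),q[k,2].mean())
line((abs(q[:,2]-154)<4)&(r>30)&(r<122)&(abs(a+141)<8),'branch')
line((q[:,2]>3.5)&(q[:,2]<9)&(r>78)&(r<125)&(abs(a+141)<6),'pointer')
for x,y in((438.7,-105.4),(566.2,-278.5)):
    near=np.hypot(q[:,0]-x,q[:,1]-y)<70
    k=near&(q[:,2]>115)&(q[:,2]<122); print(rect(q[k]),np.median(q[k,2]))
    k=near&(q[:,2]>3.5)&(q[:,2]<118); print('all',rect(q[k]))
E
```

```text
branch 503 37.96005 az centroid -141.3202386278853 r 30.260639528941713 121.9571658895885 154.62586105341282
pointer 187 39.19547 az centroid -141.62414353110827 r 78.02567310394777 124.96174000351616 6.737855964369758
[ 438.6 -105.3   18.5   11.6   82.1] 118.58300756850991
all [ 439.2 -107.7  118.7   96.9   31.7]
[ 566.1 -278.7   26.2   12.    76.6] 118.3749050977583
all [ 574.3 -288.2  113.4  110.2  -46.1]
```

>>> jog_arm(plan=[-0.01,-0.02,-0.04,0,0,-8,-0.02,-0.04,-0.08,0,0,-16,-0.03,-0.06,-0.12,0,0,-24,-0.04,-0.08,-0.16,0,0,-32,-0.046,-0.1025,-0.19,0,0,-40,-0.046,-0.1025,-0.2,0,0,-48,-0.046,-0.1025,-0.2,0,0,-50,-0.046,-0.1025,-0.2,0,0,-50,-0.046,-0.1025,-0.2,0,0,-50], claw=0.06)

```text
clock: 11.25
eef_pos: [440.9, -101.6, 230.4]
eef_rot: [-3.142, 0.0, -0.202]
wrist_force: [0.6, 0.0, 0.6]
finger_gap: 59.9
finger_force: 0.0
```

```bash
cat > b.py <<'E'
from m import *
s=manip.read_state(); print(s['eef_pos'].round(1),s['eef_rot'].round(4),s['joints'].round(2))
p,d,c=shot('wrist'); X=cloud(d,c); q=X.reshape(-1,3); x,y=s['eef_pos'][:2]
near=np.hypot(q[:,0]-x,q[:,1]-y)<75
for lo,hi in((114,123),(77,86),(3.5,9)):
    k=near&(q[:,2]>lo)&(q[:,2]<hi); print(lo,k.sum(),rect(q[k]) if k.sum()>5 else '',np.median(q[k,2]))
for m in comps((np.hypot(X[...,0]-x,X[...,1]-y)<75)&(abs(X[...,2]-6.5)<3),60): print('foot',m.sum(),rect(X[m]))
E
python3 b.py
```

```text
[ 440.9 -101.6  230.4] [-3.1416e+00  1.0000e-04 -2.0210e-01] [-0.31  0.06  1.75  0.    1.34  1.47]
114 300 [ 438.2 -109.4   24.8   11.5   78.3] 118.57126249035537
77 123 [ 438.6 -111.3   33.5   23.    13.2] 78.70373864328388
3.5 444 [ 435.  -107.1   96.5   50.4   78.5] 6.734660975315393
foot 236 [445.2 -73.1  44.1  21.  -12.1]
foot 208 [ 430.6 -144.2   44.2   22.   -11.5]
```

>>> jog_arm(plan=[-0.0027,-0.0076,-0.04,0,0,0,-0.0027,-0.0076,-0.08,0,0,0,-0.0027,-0.0076,-0.11,0,0,0,-0.0027,-0.0076,-0.13,0,0,0,-0.0027,-0.0076,-0.144,0,0,0,-0.0027,-0.0076,-0.144,0,0,0,-0.0027,-0.0076,-0.144,0,0,0])

```text
clock: 12.0
eef_pos: [438.1, -109.6, 87.0]
eef_rot: [3.142, -0.0, -0.203]
wrist_force: [0.4, -0.2, 0.2]
finger_gap: 60.2
finger_force: 0.0
```

>>> jog_arm(plan=[0,0,0,0,0,0,0,0,0,0,0,0,0,0,0,0,0,0,0,0,0,0,0,0,0,0,0,0,0,0,0,0,0,0,0,0,0,0,0,0,0,0,0,0,0,0,0,0], claw=0.0, force=30)

```text
clock: 12.8
eef_pos: [437.7, -109.7, 86.4]
eef_rot: [-3.142, 0.0, -0.204]
wrist_force: [-0.1, 0.0, 0.1]
finger_gap: 26.1
finger_force: 30.0
```

>>> jog_arm(plan=[0,0,0.03,0,0,0,0,0,0.07,0,0,0,0,0,0.11,0,0,0,0.01,0.02,0.15,0,0,6,0.02,0.05,0.18,0,0,12,0.035,0.085,0.205,0,0,18,0.05,0.12,0.22,0,0,24,0.07,0.155,0.22,0,0,30,0.085,0.19,0.22,0,0,36,0.1,0.225,0.22,0,0,42,0.11,0.25,0.22,0,0,47,0.117,0.262,0.22,0,0,50,0.119,0.267,0.22,0,0,50.2,0.119,0.267,0.22,0,0,50.2,0.119,0.267,0.22,0,0,50.2])

```text
clock: 14.3
eef_pos: [556.6, 156.6, 306.5]
eef_rot: [3.142, 0.0, 0.67]
wrist_force: [-0.6, -0.3, -1.3]
finger_gap: 25.6
finger_force: 30.0
```

```bash
python3 - <<'E'
from m import *
s=manip.read_state(); print(s['eef_pos'].round(1),np.degrees(s['eef_rot']).round(2),s['finger_gap'],s['joints'].round(2))
p,d,c=shot('wrist'); X=cloud(d,c); q=X.reshape(-1,3); cv2.imwrite('pics/w4.png',p[...,::-1])
ax=np.array([636.6,221.1]); rel=q[:,:2]-ax; r=np.hypot(*rel.T); a=np.degrees(np.arctan2(rel[:,1],rel[:,0]))
k=(abs(q[:,2]-154)<5)&(r>30)&(r<135)&(abs(a+141)<10); print(k.sum(),rect(q[k]),np.degrees(np.arctan2(*(q[k,:2].mean(0)-ax)[::-1])))
E
```

```text
[556.6 156.6 306.5] [1.7999e+02 1.0000e-02 3.8390e+01] 25.581148028336592 [ 0.21  0.31  1.27 -0.    1.56  1.11]
745 [575.8 173.2  95.4   9.5  38.5] -141.66605028986484
```

View pics/w4.png

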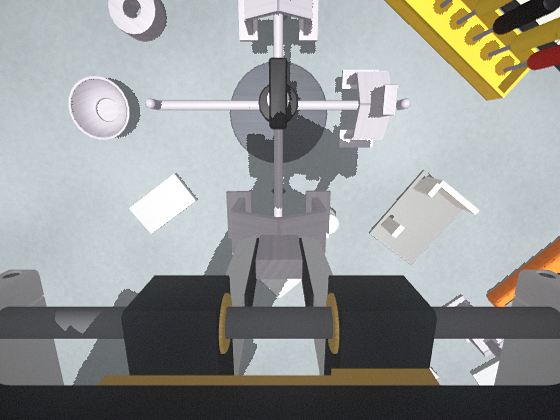

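The bracket is held over the branch and lined up with it (branch at column 278). I'll lower it now.

>>> jog_arm(plan=[0,0.001,-0.03,0,0,0,0,0.001,-0.06,0,0,0,0,0.001,-0.09,0,0,0,0,0.001,-0.11,0,0,0,0,0.001,-0.123,0,0,0,0,0.001,-0.129,0,0,0,0,0.001,-0.132,0,0,0,0,0.001,-0.134,0,0,0,0,0.001,-0.136,0,0,0,0,0.001,-0.136,0,0,0])

```text
clock: 15.35
eef_pos: [556.9, 158.3, 170.7]
eef_rot: [3.141, -0.0, 0.672]
wrist_force: [-0.1, 0.2, -1.7]
finger_gap: 26.0
finger_force: 30.0
```

>>> jog_arm(plan=[0,0,-0.001,0,0,0,0,0,-0.001,0,0,0,0,0,-0.002,0,0,0,0,0,-0.002,0,0,0])

```text
clock: 15.75
eef_pos: [557.3, 158.2, 169.9]
eef_rot: [3.14, -0.002, 0.672]
wrist_force: [-2.4, -2.6, 9.9]
finger_gap: 25.6
finger_force: 30.0
```

Contact. I'll open and go up.

>>> jog_arm(plan=[0,0,0.0005,0,0,0,0,0,0.0005,0,0,0,0,0,0.0005,0,0,0,0,0,0.0005,0,0,0,0,0,0.0005,0,0,0,0,0,0.03,0,0,0,0,0,0.07,0,0,0,0,0,0.11,0,0,0,-0.02,-0.02,0.15,0,0,0,-0.03,-0.02,0.18,0,0,0,-0.03,-0.02,0.18,0,0,0], claw=0.06)

```text
clock: 16.85
eef_pos: [526.8, 138.2, 353.3]
eef_rot: [3.138, -0.007, 0.672]
wrist_force: [-0.1, 0.9, 0.1]
finger_gap: 60.1
finger_force: 0.0
```

```bash
python3 - <<'E'
from m import *
s=manip.read_state(); print(s['eef_pos'].round(1),np.degrees(s['eef_rot']).round(2))
p,d,c=shot('wrist'); X=cloud(d,c); q=X.reshape(-1,3); cv2.imwrite('pics/w5.png',p[...,::-1])
for m in comps((abs(X[...,2]-200)<8)&(np.hypot(X[...,0]-636,X[...,1]-221)<130),30): print(m.sum(),rect(X[m]),np.median(X[m][:,2]))
for m in comps((X[...,2]>225)&(X[...,2]<255)&(np.hypot(X[...,0]-636,X[...,1]-221)<60),30): print(m.sum(),rect(X[m]),np.median(X[m][:,2]))
E
```

```text
[526.8 138.2 353.3] [179.8   -0.39  38.48]
404 [699.2 141.3  26.1  12.4  37.9] 202.89534891302043
33 [630.7 227.8  12.6   2.1  38.1] 205.55992215155783
272 [555.5 160.2  24.9  12.  -51.4] 202.07657693397348
954 [635.9 220.6  51.4  13.1  38.2] 242.46298212623918
```

>>> jog_arm(plan=[0.04,0.03,0,0,0,0,0.08,0.06,0,0,0,0,0.1095,0.0825,-0.01,0,0,0,0.1095,0.0825,-0.05,0,0,0,0.1095,0.0825,-0.09,0,0,0,0.1095,0.0825,-0.12,0,0,0,0.1095,0.0825,-0.135,0,0,0,0.1095,0.0825,-0.141,0,0,0,0.1095,0.0825,-0.141,0,0,0,0.1095,0.0825,-0.141,0,0,0])

```text
clock: 17.9
eef_pos: [636.5, 220.9, 208.0]
eef_rot: [3.141, -0.001, 0.672]
wrist_force: [1.3, 0.5, 0.6]
finger_gap: 59.7
finger_force: 0.0
```

>>> jog_arm(plan=[0,0,0,0,0,0,0,0,0,0,0,0,0,0,0,0,0,0,0,0,0,0,0,0,0,0,0,0,0,0,0,0,0,0,0,0,0,0,0,0,0,0,0,0,0,0,0,0], claw=0.0, force=25)

```text
clock: 18.7
eef_pos: [636.3, 220.8, 207.4]
eef_rot: [3.142, 0.0, 0.672]
wrist_force: [0.4, -0.9, 0.6]
finger_gap: 14.1
finger_force: 25.0
```

>>> jog_arm(plan=[0,0,0,0,0,3,0,0,0,0,0,8,0,0,0,0,0,13,0,0,0,0,0,18,0,0,0,0,0,24,0,0,0,0,0,30,0,0,0,0,0,36,0,0,0,0,0,42,0,0,0,0,0,48,0,0,0,0,0,54,0,0,0,0,0,60,0,0,0,0,0,66,0,0,0,0,0,72,0,0,0,0,0,78,0,0,0,0,0,83,0,0,0,0,0,87,0,0,0,0,0,89,0,0,0,0,0,90,0,0,0,0,0,90,0,0,0,0,0,90])

```text
clock: 20.7
eef_pos: [638.0, 220.6, 207.5]
eef_rot: [3.138, 0.002, 2.242]
wrist_force: [17.0, 2.5, -4.4]
finger_gap: 13.7
finger_force: 25.0
```

>>> jog_arm(plan=[0,0,0,0,0,0,0,0,0,0,0,0,0,0,0,0,0,0,0,0,0.03,0,0,0,0,0,0.07,0,0,0,0,0,0.12,0,0,0,0,0,0.15,0,0,0,-0.03,-0.03,0.19,0,0,-8,-0.06,-0.06,0.21,0,0,-16,-0.09,-0.09,0.21,0,0,-24,-0.12,-0.12,0.21,0,0,-32,-0.14,-0.15,0.21,0,0,-40,-0.14,-0.18,0.21,0,0,-48,-0.14,-0.2,0.21,0,0,-56,-0.14,-0.2,0.21,0,0,-64,-0.14,-0.2,0.21,0,0,-72,-0.14,-0.2,0.21,0,0,-80,-0.14,-0.2,0.21,0,0,-80], claw=0.04)

```text
clock: 22.5
eef_pos: [496.1, 20.8, 417.6]
eef_rot: [3.142, -0.0, 0.844]
wrist_force: [0.8, 0.6, 0.4]
finger_gap: 39.8
finger_force: 0.0
```

```bash
cat > t.py <<'E'
from m import *
import sys
s=manip.read_state(); print(s['eef_pos'].round(1),np.degrees(s['eef_rot']).round(2),s['joints'].round(2))
p,d,c=shot('wrist'); X=cloud(d,c); q=X.reshape(-1,3); cv2.imwrite('pics/%s.png'%sys.argv[1],p[...,::-1])
ax=np.array([636.6,221.1]); rel=q[:,:2]-ax; r=np.hypot(*rel.T); a=np.degrees(np.arctan2(rel[:,1],rel[:,0]))
def line(k,t):
    if k.sum()<20: print(t,'few');return
    Q=q[k,:2]; l=cv2.fitLine(Q.astype(np.float32),cv2.DIST_HUBER,0,.01,.01).ravel(); print(t,k.sum(),np.degrees(np.arctan2(l[1],l[0])),'az centroid',np.degrees(np.arctan2(*(Q.mean(0)-ax)[::-1])),q[k,2].mean())
line((abs(q[:,2]-154)<4)&(r>30)&(r<122)&(abs(a+141)<10),'branch')
line((q[:,2]>3.5)&(q[:,2]<9)&(r>78)&(r<125)&(abs(a+141)<6),'pointer')
for lo,hi,R0 in((192,208,130),(225,255,60)):
  for m in comps((X[...,2]>lo)&(X[...,2]<hi)&(np.hypot(X[...,0]-636,X[...,1]-221)<R0),30): print(lo,m.sum(),rect(X[m]),np.median(X[m][:,2]))
for m in comps((X[...,2]>4)&(X[...,2]<13),300): print('low',m.sum(),rect(X[m]),np.median(X[m][:,2]),np.argwhere(m).mean(0).round())
for m in comps((X[...,2]>113)&(X[...,2]<122),40): print('tab',m.sum(),rect(X[m]))
E
python3 t.py w6
```

```text
[496.1  20.8 417.6] [ 1.800e+02 -1.000e-02  4.836e+01] [-0.03  0.11  1.26  0.    1.76  0.69]
branch 525 38.72865 az centroid -141.24347309362471 154.69855042028567
pointer 184 38.510586 az centroid -141.71495004228544 6.643237356592518
192 167 [694.1 137.9  13.5  12.1  38.8] 201.77758134179658
low 501 [468.6 425.4  57.3  34.  -41.6] 8.341264478924472 [  8. 114.]
low 1038 [897.5  34.1 101.9  47.4  89.7] 5.177274481681479 [ 20. 444.]
low 1714 [403.4 283.5 100.4  56.7 -16.4] 10.630500564090084 [100. 150.]
low 2992 [649.1 -69.6 135.6  98.6   1.8] 6.748379928072893 [156. 366.]
low 1356 [441.4  41.5  99.9  56.1  -8.4] 10.72279577948433 [181. 252.]
low 308 [ 748.6 -469.3  193.    97.3   26.6] 8.666775073087194 [259. 518.]
tab 76 [881.5   1.9  20.6   8.   70.2]
tab 51 [545.  277.7  34.1   5.1 -42.5]
tab 42 [671.  119.3  32.8   1.  -51.7]
```

View pics/w6.png

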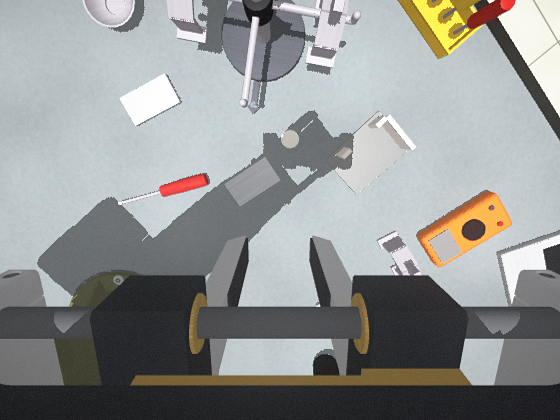

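Branch b (tip at (244,102)) is over the pointer at (253,108), and the first bracket still hangs, at (185,15). Next is bracket 1.

>>> jog_arm(plan=[0.005,-0.03,0,0,0,-6,0.012,-0.06,0,0,0,-12,0.02,-0.1,0,0,0,-18,0.03,-0.14,-0.01,0,0,-24,0.04,-0.18,-0.03,0,0,-30,0.05,-0.22,-0.06,0,0,-36,0.06,-0.26,-0.09,0,0,-42,0.07,-0.29,-0.12,0,0,-48,0.07,-0.2995,-0.15,0,0,-54,0.07,-0.2995,-0.18,0,0,-60,0.07,-0.2995,-0.19,0,0,-61.3,0.07,-0.2995,-0.19,0,0,-61.3,0.07,-0.2995,-0.19,0,0,-61.3], claw=0.06)

```text
clock: 23.85
eef_pos: [566.8, -278.6, 229.3]
eef_rot: [3.141, -0.002, -0.219]
wrist_force: [0.1, -0.3, 0.5]
finger_gap: 60.1
finger_force: 0.0
```

```bash
python3 b.py
```

```text
[ 566.8 -278.6  229.3] [ 3.141e+00 -2.100e-03 -2.192e-01] [-0.51  0.47  1.23  0.    1.44  1.28]
114 325 [ 566.4 -279.    25.7   12.4   78.1] 118.45588743613371
77 106 [ 577.5 -280.6   24.9   11.3   80.2] 78.45112226203443
3.5 449 [ 549.3 -275.4   94.    80.3   79.2] 6.615841935861795
foot 220 [ 573.7 -243.6   44.7   20.9  -14.4]
foot 228 [ 559.1 -314.6   44.    20.8  -10.8]
```

>>> jog_arm(plan=[0,-0.0005,-0.04,0,0,0.8,0,-0.0005,-0.08,0,0,0.8,0,-0.0005,-0.11,0,0,0.8,0,-0.0005,-0.13,0,0,0.8,0,-0.0005,-0.143,0,0,0.8,0,-0.0005,-0.143,0,0,0.8,0,-0.0005,-0.143,0,0,0.8])

```text
clock: 24.6
eef_pos: [567.0, -279.5, 86.0]
eef_rot: [3.141, -0.002, -0.209]
wrist_force: [-0.2, -0.0, 0.4]
finger_gap: 60.2
finger_force: 0.0
```

>>> jog_arm(plan=[0,0,0,0,0,0,0,0,0,0,0,0,0,0,0,0,0,0,0,0,0,0,0,0,0,0,0,0,0,0,0,0,0,0,0,0,0,0,0,0,0,0,0,0,0,0,0,0], claw=0.0, force=30)

```text
clock: 25.4
eef_pos: [566.3, -279.1, 84.5]
eef_rot: [-3.142, -0.0, -0.209]
wrist_force: [-0.3, 0.5, 1.7]
finger_gap: 25.5
finger_force: 30.0
```

>>> jog_arm(plan=[0,0,0.03,0,0,0,0,0,0.07,0,0,0,0,0,0.11,0,0,0,0,0.02,0.15,0,0,4,0,0.05,0.18,0,0,8,0,0.085,0.205,0,0,12,-0.003,0.12,0.222,0,0,16,-0.003,0.16,0.222,0,0,20,-0.005,0.2,0.222,0,0,24,-0.005,0.24,0.222,0,0,28,-0.007,0.28,0.222,0,0,32,-0.007,0.32,0.222,0,0,36,-0.008,0.36,0.222,0,0,40,-0.009,0.395,0.222,0,0,44,-0.0094,0.42,0.222,0,0,48,-0.0094,0.433,0.222,0,0,50.4,-0.0094,0.4365,0.222,0,0,50.4,-0.0094,0.4365,0.222,0,0,50.4,-0.0094,0.4365,0.222,0,0,50.4])

```text
clock: 27.3
eef_pos: [557.0, 156.2, 306.4]
eef_rot: [3.141, 0.0, 0.668]
wrist_force: [-0.7, -0.8, -2.0]
finger_gap: 26.0
finger_force: 30.0
```

```bash
python3 t.py w7 | head -7
```

```text
[557.  156.2 306.4] [1.7999e+02 1.0000e-02 3.8270e+01] [ 0.21  0.31  1.27 -0.    1.56  1.11]
branch 677 38.358887 az centroid -141.7632179856411 154.7016195715573
pointer few
192 513 [572.7 300.6  26.   12.6  38.9] 202.90540415893696
192 501 [699.1 142.4  25.8  12.6  38.4] 201.95036145101113
192 56 [629.3 216.1  13.9   3.1 -52. ] 205.56223007396554
225 1366 [635.9 220.8  51.1  13.7 -51.5] 242.43800876235542
```

>>> jog_arm(plan=[0,0.001,-0.03,0,0,0.2,0,0.001,-0.06,0,0,0.2,0,0.001,-0.09,0,0,0.2,0,0.001,-0.11,0,0,0.2,0,0.001,-0.123,0,0,0.2,0,0.001,-0.13,0,0,0.2,0,0.001,-0.134,0,0,0.2,0,0.001,-0.136,0,0,0.2,0,0.001,-0.137,0,0,0.2,0,0.001,-0.137,0,0,0.2])

```text
clock: 28.35
eef_pos: [557.1, 158.4, 169.9]
eef_rot: [3.141, -0.001, 0.674]
wrist_force: [0.4, -0.9, -0.7]
finger_gap: 25.6
finger_force: 30.0
```

>>> jog_arm(plan=[0,0,-0.001,0,0,0,0,0,-0.001,0,0,0,0,0,-0.002,0,0,0,0,0,-0.002,0,0,0])

```text
clock: 28.75
eef_pos: [557.2, 158.3, 168.2]
eef_rot: [3.141, -0.001, 0.674]
wrist_force: [-1.0, -0.4, 5.0]
finger_gap: 25.7
finger_force: 30.0
```

>>> jog_arm(plan=[0,0,0.0003,0,0,0,0,0,0.0003,0,0,0,0,0,0.0003,0,0,0,0,0,0.0003,0,0,0,0,0,0.0003,0,0,0,0,0,0.03,0,0,0,0,0,0.07,0,0,0,0,0,0.11,0,0,0,-0.02,-0.02,0.15,0,0,0,-0.05,-0.05,0.19,0,0,-6,-0.08,-0.08,0.22,0,0,-12,-0.11,-0.11,0.25,0,0,-18,-0.12,-0.14,0.26,0,0,-24,-0.12,-0.17,0.26,0,0,-30,-0.12,-0.2,0.26,0,0,-36,-0.12,-0.21,0.26,0,0,-38,-0.12,-0.21,0.26,0,0,-38,-0.12,-0.21,0.26,0,0,-38], claw=0.075)

```text
clock: 30.55
eef_pos: [437.0, -51.0, 427.4]
eef_rot: [-3.141, 0.0, 0.013]
wrist_force: [-0.3, 0.3, -0.1]
finger_gap: 74.8
finger_force: 0.0
```

```bash
cat >> m.py <<'E'
def tray():
    p,d,c=shot('wrist'); X=cloud(d,c); Z=X[...,2]; q=X.reshape(-1,3)
    near=(abs(X[...,0]-655)<100)&(abs(X[...,1]+69)<100)
    for m in comps(near&(Z>53)&(Z<66),25): print('fence',m.sum(),rect(X[m]),np.median(Z[m]).round(1),np.argwhere(m).mean(0).round())
    for lo in (3.5,13.5,23.5,33.5,43.5):
        for m in comps(near&(Z>lo)&(Z<lo+5.5),150): print('lev',lo,m.sum(),rect(X[m]),np.median(Z[m]).round(1))
    return p,d,c,X
E
python3 t.py w8; python3 - <<'E'
from m import *
tray()
E
```

```text
[437.  -51.  427.4] [-1.7998e+02  1.0000e-02  7.2000e-01] [-0.2  -0.02  1.38  0.    1.78  1.36]
branch 550 48.215134 az centroid -138.71402637359705 154.77482173005944
pointer 181 37.619186 az centroid -141.81767701080537 6.617039582119796
192 231 [632.3 216.4  52.6  11.8 -39.7] 204.32915705540898
192 302 [572.1 299.7  25.6  13.7  39.5] 202.0519002529231
192 272 [554.2 160.7  26.9  12.1 -51.2] 201.6135479019653
225 1108 [635.9 220.5  52.3  15.4 -51.3] 241.0561850545533
low 3739 [649.2 -69.5 136.2  98.    1.9] 6.780888131803408 [ 58. 291.]
low 1600 [ 531.3 -418.2  100.6   57.6  -15.7] 10.561430612780384 [124. 467.]
low 594 [477.5 433.9  56.9  55.   72.3] 9.326515476420582 [148.  35.]
low 1359 [441.3  41.7 100.   56.3  -8.5] 10.68720802790699 [167. 233.]
low 1361 [403.5 283.6  99.9  57.1 -16. ] 10.694324268931268 [184. 116.]
low 1328 [ 401.7 -295.   100.2   57.    -9.1] 10.62641748834119 [189. 396.]
tab 80 [671.2 119.3  33.3   2.1 -51.5]
tab 51 [601.  312.3  19.4   6.8 -32.1]
tab 46 [580.5 127.3  33.6   6.   28.1]
tab 70 [544.8 277.9  34.6   6.2 -42.1]
tab 223 [ 56.8   0.9 127.5  36.7 -89.3]
fence 359 [698.8 -64.8  79.8  28.1 -87.1] 56.6 [ 12. 286.]
fence 59 [ 6.129e+02 -3.220e+01  1.950e+01  7.000e+00  2.000e-01] 56.6 [ 72. 269.]
lev 3.5 3689 [649.1 -68.9 135.9  99.2   1.9] 6.7
```

View pics/w8.png

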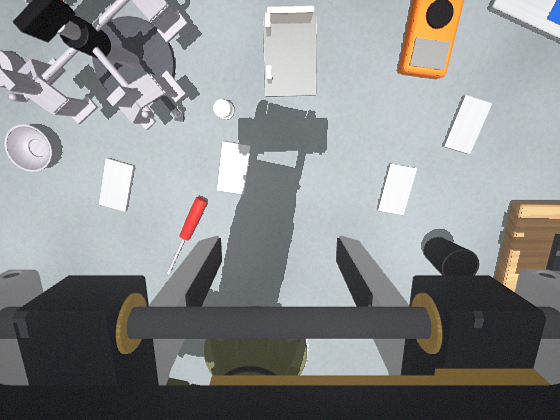

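Both brackets hang ((150,110) and (55,95)). Tray is at (290,50), and plates are at (232,167), (116,184), (396,189) and (467,124). First plate next.

>>> jog_arm(plan=[0.002,0.04,-0.03,0,0,-5,0.0043,0.08,-0.06,0,0,-9.2,0.0043,0.0927,-0.11,0,0,-9.2,0.0043,0.0927,-0.16,0,0,-9.2,0.0043,0.0927,-0.21,0,0,-9.2,0.0043,0.0927,-0.26,0,0,-9.2,0.0043,0.0927,-0.31,0,0,-9.2,0.0043,0.0927,-0.35,0,0,-9.2,0.0043,0.0927,-0.38,0,0,-9.2,0.0043,0.0927,-0.4,0,0,-9.2,0.0043,0.0927,-0.413,0,0,-9.2,0.0043,0.0927,-0.42,0,0,-9.2,0.0043,0.0927,-0.423,0,0,-9.2,0.0043,0.0927,-0.423,0,0,-9.2])

```text
clock: 32.05
eef_pos: [441.3, 41.4, 4.6]
eef_rot: [-3.142, -0.0, -0.149]
wrist_force: [-0.0, 0.9, 0.0]
finger_gap: 74.8
finger_force: 0.0
```

>>> jog_arm(plan=[0,0,0,0,0,0,0,0,0,0,0,0,0,0,0,0,0,0,0,0,0,0,0,0,0,0,0,0,0,0], claw=0.04, force=30)

```text
clock: 32.55
eef_pos: [441.5, 41.0, 4.9]
eef_rot: [-3.141, -0.001, -0.15]
wrist_force: [-0.7, 0.7, 7.0]
finger_gap: 55.2
finger_force: 30.0
```

>>> jog_arm(plan=[0,0,0.03,0,0,0,0,0,0.07,0,0,0,0.02,-0.015,0.11,0,0,2,0.06,-0.035,0.13,0,0,4,0.1,-0.06,0.13,0,0,6,0.14,-0.085,0.13,0,0,8,0.18,-0.1,0.13,0,0,10,0.2,-0.108,0.13,0,0,10.4,0.207,-0.108,0.13,0,0,10.4,0.207,-0.108,0.13,0,0,10.4])

```text
clock: 33.55
eef_pos: [647.9, -66.7, 133.7]
eef_rot: [-3.141, 0.001, 0.031]
wrist_force: [-0.2, 0.3, -1.3]
finger_gap: 55.3
finger_force: 30.0
```

```bash
python3 - <<'E'
from m import *
s=manip.read_state(); print(s['eef_pos'].round(1),np.degrees(s['eef_rot']).round(2))
p,d,c,X=tray(); cv2.imwrite('pics/w9.png',p[...,::-1])
E
```

```text
[647.9 -66.7 133.7] [-1.7998e+02  7.0000e-02  1.7800e+00]
fence 1052 [705.1 -64.5  81.8  23.2 -81. ] 56.7 [150. 273.]
lev 3.5 2176 [663.4 -69.4 107.   97.5   1.8] 6.6
```

View pics/w9.png

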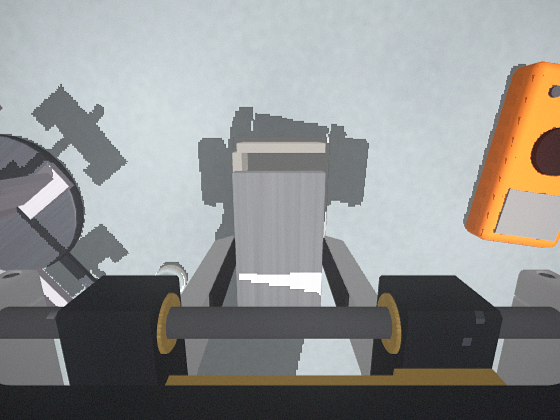

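The plate is held over the tray; the end fence is at (280,148) and its stub at (240,160). I'll fit the fence faces.

```bash
python3 - <<'E'
from m import *
p,d,c=shot('wrist'); X=cloud(d,c); q=X[(X[...,2]>54)&(X[...,2]<60)&(abs(X[...,0]-700)<40)&(abs(X[...,1]+65)<60)]
a=np.radians(1.85); u=np.array([np.cos(a),np.sin(a)]); v=np.array([-np.sin(a),np.cos(a)]); U=q[:,:2]@u; V=q[:,:2]@v
print('V range',np.percentile(V,[1,99])); k=V<np.percentile(V,99)-14; print('end fence U',np.percentile(U[k],[1,5,50,95,99])); 
for lo in np.arange(np.percentile(V,1),np.percentile(V,99)-12,15): kk=(V>=lo)&(V<lo+15)&(U>690); print(lo.round(),np.percentile(U[kk],[2,50,98]).round(1))
kk=U<np.percentile(U[k],1)-2; print('stub V',kk.sum(),np.percentile(V[kk],[2,50,98]),np.percentile(U[kk],[2,98]))
t=np.array(manip.read_state()['eef_pos'][:2]); print('tcp UV',t@u,t@v)
E
```

```text
V range [-126.77191944  -48.0685228 ]
end fence U [702.61158337 702.65677845 706.02921345 709.37697111 709.41052616]
-127.0 [702.6 706.  709.4]
-112.0 [702.6 706.  709.4]
-97.0 [702.6 706.1 709.4]
-82.0 [702.7 706.  709.4]
-67.0 [691.1 704.4 709.4]
stub V 157 [-55.52488462 -51.67279244 -47.91253267] [686.35238988 700.16323464]
tcp UV 644.8478440325988 -87.19162559965561
```

>>> jog_arm(plan=[0,0,-0.03,0,0,0,0,0,-0.06,0,0,0,0,0,-0.085,0,0,0,0,0,-0.103,0,0,0,0,0,-0.114,0,0,0,0,0,-0.12,0,0,0,0,0,-0.122,0,0,0,0,0,-0.122,0,0,0])

```text
clock: 34.45
eef_pos: [648.4, -66.9, 13.2]
eef_rot: [3.141, -0.001, 0.031]
wrist_force: [1.1, -0.0, -0.4]
finger_gap: 55.7
finger_force: 30.0
```

>>> jog_arm(plan=[0.003,0.0015,0,0,0,0,0.005,0.003,0,0,0,0,0.006,0.0035,0,0,0,0,0.0065,0.0035,0,0,0,0,0.0065,0.0035,0,0,0,0])

```text
clock: 34.95
eef_pos: [654.5, -63.4, 12.4]
eef_rot: [-3.141, 0.001, 0.031]
wrist_force: [-3.2, 0.1, 0.6]
finger_gap: 55.5
finger_force: 30.0
```

>>> jog_arm(plan=[0.0005,0.0005,-0.0005,0,0,0,0.001,0.001,-0.001,0,0,0,0.001,0.0015,-0.001,0,0,0,0.001,0.002,-0.001,0,0,0,0.001,0.002,-0.001,0,0,0])

```text
clock: 35.45
eef_pos: [654.6, -63.0, 11.8]
eef_rot: [3.14, 0.003, 0.031]
wrist_force: [-12.2, -8.4, 8.1]
finger_gap: 55.3
finger_force: 30.0
```

>>> jog_arm(plan=[0,0,0,0,0,0,0,0,0,0,0,0,0,0,0,0,0,0,0,0,0.03,0,0,0,0,0,0.07,0,0,0,-0.03,0,0.12,0,0,0,-0.06,0,0.16,0,0,0,-0.06,0,0.16,0,0,0,-0.06,0,0.16,0,0,0], claw=0.075)

```text
clock: 36.35
eef_pos: [596.0, -61.5, 173.3]
eef_rot: [3.141, -0.003, 0.031]
wrist_force: [-0.4, -0.6, 0.2]
finger_gap: 75.4
finger_force: 0.0
```

```bash
cat > s.py <<'E'
from m import *
# stack edges in tray axes: gaps to fences
a=np.radians(1.85); u=np.array([np.cos(a),np.sin(a)]); v=np.array([-np.sin(a),np.cos(a)])
p,d,c=shot('wrist'); X=cloud(d,c); near=(abs(X[...,0]-655)<85)&(abs(X[...,1]+65)<70)
Z=X[...,2]
for lo in (12,22,32,42):
    k=near&(Z>lo)&(Z<lo+8)
    for m in comps(k,200):
        Q=X[m]; r=rect(Q); U=Q[:,:2]@u; V=Q[:,:2]@v; print('top',np.median(Z[m]).round(1),m.sum(),r,'U',np.percentile(U,[1,99]).round(1),'V',np.percentile(V,[1,99]).round(1))
q=X[near&(Z>53)&(Z<61)]; U=q[:,:2]@u; V=q[:,:2]@v; k=V<-65; print('end U',np.percentile(U[k],[1,99]).round(1)); k=U<U.min()+14; print('near stub V',np.percentile(V[k],[2,98]).round(1),'U',np.percentile(U[k],[2,98]).round(1))
E
python3 s.py
```

```text
top 16.7 4611 [654.7 -65.7 106.1  71.1  -3.3] U [602.2 701.8] V [-111.8  -56.4]
end U [701.8 709.9]
near stub V [-55.  -47.5] U [602.1 615.8]
```

>>> jog_arm(plan=[-0.025,-0.03,0.01,0,0,-2,-0.055,-0.066,0.02,0,0,-4,-0.085,-0.102,0.03,0,0,-6,-0.115,-0.138,0.03,0,0,-8,-0.145,-0.174,0.03,0,0,-10.9,-0.17,-0.205,0.03,0,0,-10.9,-0.187,-0.226,0.03,0,0,-10.9,-0.194,-0.2335,0.03,0,0,-10.9,-0.194,-0.2335,0.03,0,0,-10.9])

```text
clock: 37.3
eef_pos: [401.4, -295.4, 200.3]
eef_rot: [-3.14, 0.002, -0.16]
wrist_force: [-0.0, 0.4, 0.1]
finger_gap: 74.7
finger_force: 0.0
```

```bash
cat > pl.py <<'E'
from m import *
s=manip.read_state(); print(s['eef_pos'].round(1),np.degrees(s['eef_rot']).round(2))
p,d,c=shot('wrist'); X=cloud(d,c)
for m in comps((X[...,2]>5.5)&(X[...,2]<15),300): 
    r=rect(X[m])
    if 85<r[2]<120 and 45<r[3]<75: print('plate',m.sum(),r,'move',(r[:2]-s['eef_pos'][:2]).round(1),'turn',(r[4]-np.degrees(s['eef_rot'][2])).round(1),np.median(X[m][:,2]))
E
python3 pl.py
```

```text
[ 401.4 -295.4  200.3] [-1.7994e+02  9.0000e-02 -9.1900e+00]
plate 2125 [616.4 -71.   99.5  71.9 -87.7] move [215.  224.4] turn -78.5 7.011888284685426
plate 4654 [ 531.4 -418.9  100.3   56.5  -15. ] move [ 130.  -123.5] turn -5.8 10.656401452182905
plate 3356 [ 402.3 -295.4   99.1   56.    -9.2] move [0.9 0. ] turn -0.0 10.663200303296094
```

>>> jog_arm(plan=[0.0007,0,-0.045,0,0,0,0.0007,0,-0.095,0,0,0,0.0007,0,-0.135,0,0,0,0.0007,0,-0.165,0,0,0,0.0007,0,-0.183,0,0,0,0.0007,0,-0.192,0,0,0,0.0007,0,-0.1955,0,0,0,0.0007,0,-0.1955,0,0,0])

```text
clock: 38.15
eef_pos: [403.0, -294.7, 6.2]
eef_rot: [3.141, -0.0, -0.158]
wrist_force: [-0.0, -0.8, 0.7]
finger_gap: 75.0
finger_force: 0.0
```

>>> jog_arm(plan=[0,0,0,0,0,0,0,0,0,0,0,0,0,0,0,0,0,0,0,0,0,0,0,0,0,0,0,0,0,0], claw=0.04, force=30)

```text
clock: 38.65
eef_pos: [402.7, -295.2, 6.6]
eef_rot: [3.141, -0.001, -0.159]
wrist_force: [-0.4, 1.3, 6.2]
finger_gap: 55.3
finger_force: 30.0
```

>>> jog_arm(plan=[0,0,0.03,0,0,0,0,0,0.07,0,0,0,0.025,0.023,0.1,0,0,2,0.06,0.056,0.1,0,0,4,0.095,0.089,0.1,0,0,6,0.13,0.122,0.1,0,0,8,0.165,0.155,0.1,0,0,10,0.2,0.188,0.1,0,0,10.95,0.23,0.214,0.1,0,0,10.95,0.2425,0.2267,0.1,0,0,10.95,0.2453,0.2287,0.1,0,0,10.95,0.2453,0.2287,0.1,0,0,10.95])

```text
clock: 39.85
eef_pos: [647.3, -66.5, 105.5]
eef_rot: [-3.142, 0.001, 0.033]
wrist_force: [0.2, 0.8, -2.1]
finger_gap: 55.2
finger_force: 30.0
```

>>> jog_arm(plan=[0,0,-0.03,0,0,0,0,0,-0.055,0,0,0,0,0,-0.07,0,0,0,0,0,-0.079,0,0,0,0,0,-0.0815,0,0,0,0,0,-0.0815,0,0,0,0.003,0.0015,-0.0815,0,0,0,0.0055,0.003,-0.0815,0,0,0,0.0065,0.0035,-0.082,0,0,0,0.007,0.0035,-0.083,0,0,0,0.007,0.0035,-0.083,0,0,0])

```text
clock: 40.95
eef_pos: [654.6, -62.7, 22.8]
eef_rot: [-3.142, 0.0, 0.032]
wrist_force: [1.1, -0.3, -2.5]
finger_gap: 55.1
finger_force: 30.0
```

>>> jog_arm(plan=[0.0005,0.0005,-0.0005,0,0,0,0.001,0.001,-0.001,0,0,0,0.001,0.0015,-0.0015,0,0,0,0.001,0.0015,-0.0015,0,0,0])

```text
clock: 41.35
eef_pos: [655.3, -62.4, 22.6]
eef_rot: [3.14, 0.001, 0.032]
wrist_force: [-9.9, -5.9, 11.8]
finger_gap: 54.8
finger_force: 30.0
```

>>> jog_arm(plan=[0,0.0005,0,0,0,0,0,0.0005,0,0,0,0,0,0.0005,0,0,0,0,0,0.0005,0,0,0,0,0,0,0.03,0,0,0,0,0,0.07,0,0,0,-0.03,0,0.12,0,0,0,-0.06,0,0.16,0,0,0,-0.06,0,0.16,0,0,0,-0.06,0,0.16,0,0,0], claw=0.075)

```text
clock: 42.35
eef_pos: [595.8, -61.3, 183.2]
eef_rot: [3.141, -0.003, 0.032]
wrist_force: [0.1, -0.1, -1.0]
finger_gap: 75.4
finger_force: 0.0
```

```bash
python3 s.py; python3 pl.py
```

```text
top 16.6 826 [591.9 -64.6  55.7  21.6 -87.8] U [578.8 600.1] V [-110.5  -56.1]
top 26.7 4561 [654.9 -66.3  99.1  79.7   2. ] U [603.3 701.7] V [-111.3  -56.1]
end U [701.8 709.5]
near stub V [-55.  -47.4] U [602.  615.1]
[595.8 -61.3 181.3] [ 1.80e+02 -2.00e-02  1.84e+00]
```

The lower plate has been shifted about 23 mm toward -x; the upper one is flush. I'll push it back with closed fingers.

>>> jog_arm(plan=[-0.02,-0.002,0,0,0,0,-0.034,-0.0043,0,0,0,0,-0.034,-0.0043,-0.03,0,0,0,-0.034,-0.0043,-0.06,0,0,0,-0.034,-0.0043,-0.09,0,0,0,-0.034,-0.0043,-0.11,0,0,0,-0.034,-0.0043,-0.13,0,0,0,-0.034,-0.0043,-0.145,0,0,0,-0.034,-0.0043,-0.16,0,0,0,-0.034,-0.0043,-0.168,0,0,0,-0.034,-0.0043,-0.17,0,0,0,-0.034,-0.0043,-0.17,0,0,0], claw=0.0)

```text
clock: 43.65
eef_pos: [561.9, -65.6, 11.6]
eef_rot: [3.142, -0.0, 0.032]
wrist_force: [0.1, 0.5, 0.2]
finger_gap: 0.5
finger_force: 0.0
```

>>> jog_arm(plan=[0.005,0,0,0,0,0,0.01,0,0,0,0,0,0.015,0,0,0,0,0,0.02,0.0005,0,0,0,0,0.024,0.0007,0,0,0,0,0.027,0.0008,0,0,0,0,0.03,0.001,0,0,0,0,0.032,0.001,0,0,0,0,0.032,0.001,0,0,0,0])

```text
clock: 44.55
eef_pos: [593.3, -64.9, 11.9]
eef_rot: [3.141, 0.002, 0.032]
wrist_force: [-9.1, -2.3, 7.4]
finger_gap: 0.7
finger_force: 4.5
```

>>> jog_arm(plan=[0.001,0,0,0,0,0,0.002,0,0,0,0,0,0.002,0,0,0,0,0])

```text
clock: 44.85
eef_pos: [595.3, -64.8, 11.9]
eef_rot: [3.141, 0.002, 0.032]
wrist_force: [-9.0, -1.5, 7.9]
finger_gap: 0.4
finger_force: 4.5
```

>>> jog_arm(plan=[0.001,0,0,0,0,0,0.002,0,0,0,0,0,0.002,0,0,0,0,0])

```text
clock: 45.15
eef_pos: [596.0, -64.8, 11.9]
eef_rot: [-3.141, 0.005, 0.032]
wrist_force: [-20.2, -1.8, 15.9]
finger_gap: 0.4
finger_force: 9.9
```

>>> jog_arm(plan=[-0.005,0,0,0,0,0,-0.02,0,0,0,0,0,-0.03,0,0.04,0,0,0,-0.03,0,0.08,0,0,0,-0.02,0,0.12,0,0,0,-0.005,0,0.165,0,0,0,-0.002,0,0.17,0,0,0,-0.002,0,0.17,0,0,0])

```text
clock: 45.95
eef_pos: [596.5, -64.6, 182.6]
eef_rot: [3.141, -0.003, 0.032]
wrist_force: [-0.1, -1.3, 0.0]
finger_gap: 0.6
finger_force: 0.0
```

```bash
python3 s.py; python3 - <<'E'
from m import *
p,d,c=shot('wrist'); cv2.imwrite('pics/w10.png',p[...,::-1])
E
```

```text
top 26.7 4603 [654.2 -58.8 100.4  63.7   1.5] U [602.7 701.8] V [-111.1  -56. ]
end U [701.8 709.9]
near stub V [-55.2 -47.6] U [602.7 615.7]
```

View pics/w10.png

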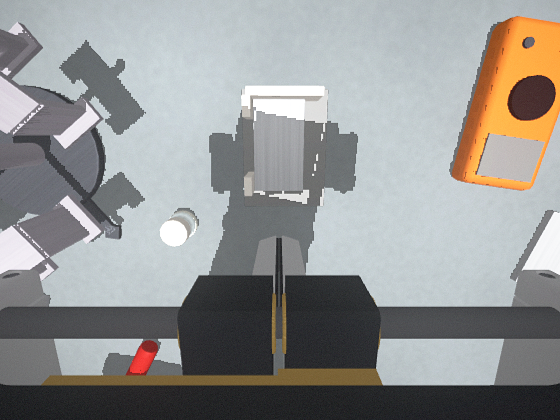

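Both plates line up flush with the end fence at (287,92). On to plate three.

>>> jog_arm(plan=[-0.005,-0.03,0.01,0,0,-2,-0.012,-0.07,0.02,0,0,-4,-0.019,-0.11,0.02,0,0,-6,-0.026,-0.15,0.02,0,0,-8,-0.033,-0.19,0.02,0,0,-10,-0.04,-0.23,0.02,0,0,-12,-0.047,-0.27,0.02,0,0,-14,-0.056,-0.31,0.02,0,0,-16.85,-0.063,-0.34,0.02,0,0,-16.85,-0.065,-0.3543,0.02,0,0,-16.85,-0.065,-0.3543,0.02,0,0,-16.85,-0.065,-0.3543,0.02,0,0,-16.85], claw=0.075)

```text
clock: 47.25
eef_pos: [531.0, -417.6, 200.7]
eef_rot: [-3.141, 0.001, -0.261]
wrist_force: [-0.3, 0.4, 0.2]
finger_gap: 75.1
finger_force: 0.0
```

```bash
python3 pl.py
```

```text
[ 531.  -417.6  200.7] [-1.7996e+02  5.0000e-02 -1.4960e+01]
plate 3349 [ 531.7 -419.    99.2   55.9  -14.9] move [ 0.7 -1.4] turn 0.1 10.64386985463534
```

>>> jog_arm(plan=[0.0007,-0.0012,-0.045,0,0,0,0.0007,-0.0012,-0.095,0,0,0,0.0007,-0.0012,-0.135,0,0,0,0.0007,-0.0012,-0.165,0,0,0,0.0007,-0.0012,-0.183,0,0,0,0.0007,-0.0012,-0.192,0,0,0,0.0007,-0.0012,-0.1955,0,0,0,0.0007,-0.0012,-0.1955,0,0,0])

```text
clock: 48.1
eef_pos: [531.9, -420.2, 7.0]
eef_rot: [3.141, -0.001, -0.262]
wrist_force: [-0.1, 0.4, -0.0]
finger_gap: 74.8
finger_force: 0.0
```

>>> jog_arm(plan=[0,0,0,0,0,0,0,0,0,0,0,0,0,0,0,0,0,0,0,0,0,0,0,0,0,0,0,0,0,0], claw=0.04, force=30)

```text
clock: 48.6
eef_pos: [531.7, -420.2, 6.8]
eef_rot: [3.141, -0.001, -0.262]
wrist_force: [-0.4, 1.3, 6.3]
finger_gap: 55.1
finger_force: 30.0
```

>>> jog_arm(plan=[0,0,0.03,0,0,0,0,0,0.07,0,0,0,0.008,0.025,0.1,0,0,2,0.02,0.063,0.1,0,0,4,0.033,0.101,0.1,0,0,6,0.046,0.139,0.1,0,0,8,0.058,0.177,0.1,0,0,10,0.07,0.215,0.1,0,0,12,0.083,0.253,0.1,0,0,14,0.096,0.291,0.1,0,0,16,0.107,0.328,0.1,0,0,16.85,0.1145,0.349,0.1,0,0,16.85,0.1159,0.3537,0.1,0,0,16.85,0.1159,0.3537,0.1,0,0,16.85])

```text
clock: 50.0
eef_pos: [647.2, -66.2, 105.7]
eef_rot: [3.141, 0.0, 0.033]
wrist_force: [-0.5, 0.3, -2.0]
finger_gap: 55.5
finger_force: 30.0
```

```bash
python3 s.py;python3 -c "
from h import *
s=manip.read_state();print(s['eef_pos'],s['eef_rot'])"
```

```text
top 26.7 1103 [695.2 -61.1  56.4  14.6 -88.9] U [685.8 699.8] V [-111.3  -55.6]
end U [702.4 709.9]
near stub V [-50.5 -48.8] U [602.4 608. ]
[646.98585654 -67.05497702 105.73680461] [3.14140653e+00 4.63053046e-04 3.19969239e-02]
```

>>> jog_arm(plan=[0,0,-0.03,0,0,0,0,0,-0.05,0,0,0,0,0,-0.064,0,0,0,0,0,-0.071,0,0,0,0,0,-0.0715,0,0,0,0,0,-0.0715,0,0,0,0.003,0.0015,-0.0715,0,0,0,0.0055,0.003,-0.0715,0,0,0,0.0065,0.0035,-0.072,0,0,0,0.007,0.0035,-0.073,0,0,0,0.007,0.0035,-0.073,0,0,0])

```text
clock: 51.15
eef_pos: [654.3, -62.8, 32.9]
eef_rot: [-3.142, -0.0, 0.032]
wrist_force: [0.4, 0.3, -2.7]
finger_gap: 55.0
finger_force: 30.0
```

>>> jog_arm(plan=[0.0005,0.0005,-0.0005,0,0,0,0.001,0.001,-0.001,0,0,0,0.0015,0.0015,-0.0015,0,0,0,0.0015,0.002,-0.0015,0,0,0,0.0015,0.002,-0.0015,0,0,0])

```text
clock: 51.65
eef_pos: [655.2, -62.4, 32.7]
eef_rot: [3.14, 0.001, 0.032]
wrist_force: [-11.9, -6.9, 12.8]
finger_gap: 55.3
finger_force: 30.0
```

>>> jog_arm(plan=[0,0.0005,0,0,0,0,0,0.0005,0,0,0,0,0,0.0005,0,0,0,0,0,0.0005,0,0,0,0,0,0,0.03,0,0,0,0,0,0.07,0,0,0,-0.03,0,0.12,0,0,0,-0.06,0,0.16,0,0,0,-0.06,0,0.16,0,0,0,-0.06,0,0.16,0,0,0], claw=0.075)

```text
clock: 52.65
eef_pos: [595.9, -60.9, 193.2]
eef_rot: [3.141, -0.003, 0.032]
wrist_force: [0.3, 0.5, -0.5]
finger_gap: 75.5
finger_force: 0.0
```

```bash
python3 s.py; python3 pl.py
```

```text
top 36.6 4569 [654.5 -65.6 103.1  74.9  -0.8] U [603.3 701.8] V [-111.3  -55.9]
end U [701.8 709.1]
near stub V [-54.9 -48.1] U [602.2 615.6]
[595.9 -60.8 191.3] [-1.80e+02 -2.00e-02  1.84e+00]
```

>>> jog_arm(plan=[-0.04,0.005,0.01,0,0,0,-0.08,0.015,0.015,0,0,0,-0.12,0.03,0.015,0,0,-2,-0.15,0.06,0.015,0,0,-4,-0.175,0.1,0.015,0,0,-6,-0.185,0.14,0.015,0,0,-8,-0.19,0.18,0.015,0,0,-10,-0.19,0.22,0.015,0,0,-12,-0.192,0.26,0.015,0,0,-14,-0.192,0.3,0.015,0,0,-17.8,-0.192,0.33,0.015,0,0,-17.8,-0.192,0.345,0.015,0,0,-17.8,-0.192,0.345,0.015,0,0,-17.8,-0.192,0.345,0.015,0,0,-17.8])

```text
clock: 54.15
eef_pos: [403.8, 283.4, 205.6]
eef_rot: [3.14, 0.001, -0.278]
wrist_force: [0.6, -0.4, -0.2]
finger_gap: 75.0
finger_force: 0.0
```

```bash
python3 pl.py
```

```text
[403.8 283.4 205.6] [ 1.7992e+02  6.0000e-02 -1.5940e+01]
plate 3266 [403.4 284.1  99.4  56.  -15.9] move [-0.4  0.7] turn 0.0 10.656777951514982
```

>>> jog_arm(plan=[-0.0004,0.0006,-0.045,0,0,0,-0.0004,0.0006,-0.095,0,0,0,-0.0004,0.0006,-0.14,0,0,0,-0.0004,0.0006,-0.17,0,0,0,-0.0004,0.0006,-0.188,0,0,0,-0.0004,0.0006,-0.197,0,0,0,-0.0004,0.0006,-0.2,0,0,0,-0.0004,0.0006,-0.2,0,0,0])

```text
clock: 55.0
eef_pos: [403.8, 284.5, 7.0]
eef_rot: [-3.141, -0.001, -0.279]
wrist_force: [-0.0, -0.8, -0.3]
finger_gap: 74.8
finger_force: 0.0
```

>>> jog_arm(plan=[0,0,0,0,0,0,0,0,0,0,0,0,0,0,0,0,0,0,0,0,0,0,0,0,0,0,0,0,0,0], claw=0.04, force=30)

```text
clock: 55.5
eef_pos: [403.7, 284.9, 7.0]
eef_rot: [-3.141, -0.001, -0.278]
wrist_force: [-1.0, -1.6, 6.1]
finger_gap: 54.9
finger_force: 30.0
```

>>> jog_arm(plan=[0,0,0.03,0,0,0,0,0,0.07,0,0,0,0,-0.03,0.11,0,0,2,0.002,-0.07,0.14,0,0,4,0.004,-0.11,0.15,0,0,6,0.006,-0.15,0.15,0,0,8,0.008,-0.19,0.15,0,0,10,0.012,-0.23,0.15,0,0,12,0.025,-0.27,0.15,0,0,14,0.05,-0.305,0.15,0,0,16,0.085,-0.33,0.14,0,0,17.8,0.125,-0.345,0.13,0,0,17.8,0.165,-0.35,0.12,0,0,17.8,0.205,-0.351,0.12,0,0,17.8,0.235,-0.351,0.12,0,0,17.8,0.244,-0.351,0.12,0,0,17.8,0.244,-0.351,0.12,0,0,17.8,0.244,-0.351,0.12,0,0,17.8])

```text
clock: 57.3
eef_pos: [646.8, -66.2, 126.0]
eef_rot: [-3.141, 0.001, 0.032]
wrist_force: [-1.3, -0.1, -1.6]
finger_gap: 54.8
finger_force: 30.0
```

>>> jog_arm(plan=[0,0,-0.03,0,0,0,0,0,-0.055,0,0,0,0,0,-0.07,0,0,0,0,0,-0.078,0,0,0,0,0,-0.0805,0,0,0,0,0,-0.0805,0,0,0,0.003,0.0015,-0.0805,0,0,0,0.0055,0.003,-0.0805,0,0,0,0.0068,0.0035,-0.0815,0,0,0,0.0073,0.0035,-0.0825,0,0,0,0.0073,0.0035,-0.0825,0,0,0])

```text
clock: 58.4
eef_pos: [654.4, -62.7, 44.2]
eef_rot: [-3.141, 0.001, 0.032]
wrist_force: [-4.6, 0.1, 3.1]
finger_gap: 54.9
finger_force: 30.0
```

>>> jog_arm(plan=[0.0005,0.0005,-0.0005,0,0,0,0.001,0.001,-0.001,0,0,0,0.0015,0.0015,-0.0015,0,0,0,0.0015,0.002,-0.0015,0,0,0,0.0015,0.002,-0.0015,0,0,0])

```text
clock: 58.9
eef_pos: [654.7, -62.5, 43.8]
eef_rot: [3.14, 0.004, 0.032]
wrist_force: [-21.6, -9.4, 18.6]
finger_gap: 55.2
finger_force: 30.0
```

>>> jog_arm(plan=[0,0,0,0,0,0,0,0,0,0,0,0,0,0,0,0,0,0,0,0,0,0,0,0,0,0,0.03,0,0,0,0,0,0.07,0,0,0,-0.03,0,0.11,0,0,0,-0.06,0,0.15,0,0,0,-0.06,0,0.15,0,0,0,-0.06,0,0.15,0,0,0], claw=0.075)

```text
clock: 59.9
eef_pos: [596.3, -60.7, 193.5]
eef_rot: [3.141, -0.002, 0.032]
wrist_force: [0.8, 0.3, 0.3]
finger_gap: 75.2
finger_force: 0.0
```

```bash
python3 s.py; python3 - <<'E'
from m import *
p,d,c=shot('wrist'); print(manip.read_state()['eef_pos']); cv2.imwrite('pics/w11.png',p[...,::-1])
E
```

```text
top 46.6 4865 [654.8 -66.   99.5  79.1   1.7] U [603.2 701.8] V [-111.3  -55.9]
end U [701.7 709.4]
near stub V [-55.5 -47.8] U [602.5 615.9]
[596.13599964 -60.63976361 191.22295005]
```

View pics/w11.png

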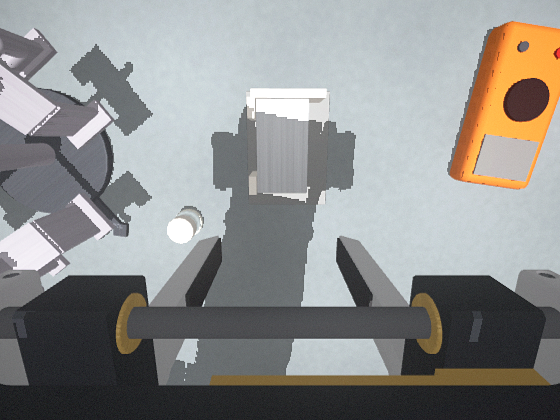

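The stack of four sits flush with the end fence at (287,93) and the side stubs at (250,185). I'll finish with a gentle squaring push from the open -y side.

>>> jog_arm(plan=[0.03,-0.03,0,0,0,0,0.055,-0.055,0,0,0,0,0.06,-0.0593,0,0,0,0,0.06,-0.0593,0,0,0,0,0.06,-0.0593,0,0,0,0,0.06,-0.0593,-0.02,0,0,0,0.06,-0.0593,-0.05,0,0,0,0.06,-0.0593,-0.08,0,0,0,0.06,-0.0593,-0.11,0,0,0,0.06,-0.0593,-0.14,0,0,0,0.06,-0.0593,-0.16,0,0,0,0.06,-0.0593,-0.172,0,0,0,0.06,-0.0593,-0.177,0,0,0,0.06,-0.0593,-0.177,0,0,0], claw=0.0)

```text
clock: 61.4
eef_pos: [656.1, -119.8, 15.7]
eef_rot: [3.142, -0.0, 0.033]
wrist_force: [0.0, 0.3, -0.9]
finger_gap: 0.5
finger_force: 0.0
```

>>> jog_arm(plan=[0,0.004,0,0,0,0,0,0.007,0,0,0,0,0,0.01,0,0,0,0,0,0.012,0,0,0,0,0,0.0135,0,0,0,0,0,0.0135,0,0,0,0])

```text
clock: 62.0
eef_pos: [656.2, -106.4, 15.5]
eef_rot: [3.142, -0.0, 0.032]
wrist_force: [-0.1, 0.2, -0.0]
finger_gap: 0.1
finger_force: 0.0
```

>>> jog_arm(plan=[0,0,-0.003,0,0,0,0,0.001,-0.004,0,0,0,0,0.002,-0.004,0,0,0,0,0.003,-0.004,0,0,0,0,0.0035,-0.004,0,0,0,0,0.0035,-0.004,0,0,0])

```text
clock: 62.6
eef_pos: [656.2, -103.0, 11.5]
eef_rot: [3.142, -0.0, 0.032]
wrist_force: [-0.9, 1.5, -0.3]
finger_gap: 0.6
finger_force: 0.0
```

>>> jog_arm(plan=[0,0.0005,0,0,0,0,0,0.001,0,0,0,0,0,0.001,0,0,0,0])

```text
clock: 62.9
eef_pos: [656.2, -102.6, 11.5]
eef_rot: [3.141, -0.0, 0.032]
wrist_force: [-0.8, -4.7, 0.7]
finger_gap: 0.6
finger_force: 2.4
```

>>> jog_arm(plan=[0,0.0005,0,0,0,0,0,0.001,0,0,0,0,0,0.001,0,0,0,0])

```text
clock: 63.2
eef_pos: [656.1, -102.5, 11.5]
eef_rot: [3.14, -0.0, 0.032]
wrist_force: [0.7, -11.0, 0.5]
finger_gap: 0.2
finger_force: 5.4
```

>>> jog_arm(plan=[0,-0.003,0,0,0,0,0,-0.015,0,0,0,0,0,-0.02,0.04,0,0,0,0,-0.02,0.08,0,0,0,-0.03,0,0.12,0,0,0,-0.07,0.01,0.16,0,0,0,-0.11,0.02,0.2,0,0,0,-0.15,0.03,0.24,0,0,0,-0.19,0.04,0.28,0,0,0,-0.22,0.05,0.32,0,0,0,-0.22,0.05,0.35,0,0,0,-0.22,0.05,0.37,0,0,0,-0.22,0.05,0.37,0,0,0])

```text
clock: 64.5
eef_pos: [436.3, -51.2, 385.9]
eef_rot: [3.14, -0.008, 0.032]
wrist_force: [-0.1, -0.6, -0.9]
finger_gap: 0.4
finger_force: 0.0
```

```bash
python3 s.py; python3 t.py w12; python3 - <<'E'
from h import *
for n in('scene',):
    p,d,c=shot(n); cv2.imwrite('pics/final.png',p[...,::-1])
E
```

```text
top 46.7 2561 [654.6 -66.3 101.3  79.5   1.6] U [601.8 702.1] V [-111.3  -55.4]
end U [701.4 706.8]
near stub V [-54.  -47.5] U [602.4 615.7]
[436.3 -51.3 383.1] [179.97  -0.21   1.85] [-0.2  -0.03  1.49  0.    1.68  1.34]
branch 696 47.83593 az centroid -138.59645880834935 154.75155912773852
pointer 216 38.02448 az centroid -141.6626771023754 6.562308261713763
192 296 [626.7 221.5  39.   10.2 -43.8] 203.46859684977343
192 362 [554.6 160.9  27.5  12.9 -51.5] 201.4453451161664
225 176 [623.  226.2  25.    3.1 -51.7] 229.5695971541699
low 2145 [649.3 -69.5 136.3  98.1   1.8] 6.7428431548866 [ 60. 298.]
low 693 [477.5 433.7  54.3  53.2  -5.5] 9.308453020806155 [144.  14.]
low 318 [ 281.9 -540.5  197.9   25.    -7. ] 9.180797108781064 [255. 517.]
tab 79 [668.8 122.1  27.3   2.3 -50.5]
tab 65 [600.5 314.   23.    6.2 -40.4]
tab 55 [580.7 127.7  34.3   5.9  28.4]
tab 99 [546.9 279.5  34.    6.9 -53. ]
```

View pics/final.png

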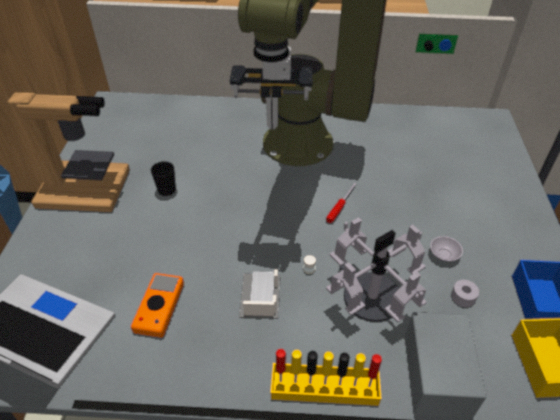

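The final scene view shows all four branches carrying brackets around (378,265) and the four plates squared in the tray at (262,290). The bystanders look undisturbed, so I'll hand in.

```bash
python3 -c "
from cell import manip
print(manip.sign_off())"
```

```text
the job is handed in; nothing more can be done
None
```

I handed the job in at about 65 s: both brackets hang on the free branches, and all four plates are stacked flat in the corner tray, flush against both fences to within about 1 mm.

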